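# Unstack the bisque ware onto its kiln cookies

### The job

The bisque-fired ware has come out of the kiln packed one piece inside another; take the stack apart and set each of the four pieces upright in the middle of the kiln cookie that matches its foot in shape and size (long planter on the rectangle, square cup on the square, tumbler on the large round, bud vase on the small round), ready for glazing. Turn the planter and the square cup so that their sides run parallel with the edges of their cookies. Bisque chips easily: do not tip a piece over or drop it, let go only once it is down on its cookie, and leave the glaze jar and the brush pot where they stand.

Things in the scene. Friction and masses are not known exactly. Their poses are not given: they have to be found in the camera images.
- vase_mid (a point): Bud vase of pinkish bisque clay, the slender tall piece, 115 mm high, about 70 g. At the start it stands inside the tumbler, on the tumbler's 5 mm thick floor, its top about 47 mm above the tumbler's rim. Foot 25 mm across, widest 30 mm across at 35 mm above the foot, narrowing to a straight round neck 16 mm across from 85 to 105 mm above the foot, lip 21 mm across at the top with a 12 mm wide mouth. The point is on its axis half-way up, 57.5 mm above its foot; z is up.
- tumbler_mid (a point): Round tumbler of the same bisque clay, open at the top, 74 mm high, 46 mm across at the rim and nearly straight-sided (45.6 mm across half-way up, 41 mm at the foot), wall 4 mm, floor 5 mm, about 85 g. At the start it stands inside one end of the long planter, on its floor, the rim about 38 mm above the planter's rim. The point is on its axis half-way up, 37 mm above its foot; z is up.
- cup_mid (a point): Square cup of the same bisque clay, open at the top, straight-sided, 40 x 40 mm outside and 72 mm high, wall 4 mm, about 95 g. At the start it stands inside the other end of the planter, on its floor, about 70 mm from the tumbler centre to centre, its rim about 36 mm above the planter's rim. The point is on its axis half-way up, 36 mm above its foot; x and y are square to its sides, z is up.
- trough_mid (a point): Long rectangular planter of the same bisque clay, the bottom piece of the stack, open at the top: 66 mm wide (its x) by 150 mm long (its y) by 46 mm high, walls 6 mm, inner floor 10 mm above the foot, about 310 g. It stands on the table; the tumbler (with the vase in it) and the cup stand inside it about 35 mm either side of its middle. The point is at its centre half-way up, 23 mm above its foot; z is up.
- cookie_vase_top (a point): Small round kiln cookie, a cream fired-clay disc 49 mm across and 6 mm thick, fixed on the kiln shelf: the place of the bud vase. The point is the centre of its top face, z up. The kiln shelf is a fixed grey-brown slab 360 x 460 mm and 15 mm thick lying on the table; the four cookies lie on it two by two, about 160 by 210 mm apart.
- cookie_tumbler_top (a point): Large round kiln cookie, cream disc 66 mm across and 6 mm thick, fixed on the kiln shelf: the place of the tumbler. The point is the centre of its top face, z up.
- cookie_cup_top (a point): Square kiln cookie, cream slab 64 x 64 mm and 6 mm thick, fixed on the kiln shelf: the place of the square cup, its sides parallel with the cookie's (either way round). The point is the centre of its top face; x and y are square to its edges, z up.
- cookie_trough_top (a point): Rectangular kiln cookie, cream slab 90 mm (its x) by 174 mm (its y) and 6 mm thick, fixed on the kiln shelf: the place of the long planter, long side along long side (either way round). The point is the centre of its top face, z up.
- glaze_jar_mid (a point): Bystander: loose round plastic glaze jar with a white screw lid, 68 mm across, 85 mm high, standing on the table beyond the stack. The point is half-way up its axis. Leave it alone.
- brush_pot_mid (a point): Bystander: loose cream pot of brushes, 89 mm across and 105 mm high, the brushes reaching to 0.26 m above the table, standing to the right of the kiln shelf. The point is on its axis 52.5 mm above the table. Leave it alone. (Also on the table, beyond the work at x above 0.75 m: a fixed banding wheel 180 mm across and 72 mm high, and a fixed rolling pin 46 mm high.)

How it is judged:
At the end, for the whole second after the job is handed in: Each piece stands on its own matching cookie: centre within 12 mm of the cookie's, foot down on it (within 4 mm), upright within 0.1 rad, released, at rest; the planter's long side within 0.14 rad and the square cup's sides within 0.16 rad of parallel with their cookies' edges (horizontal distance between trough_mid and cookie_trough_top below 0.012 m and z of trough_mid in the frame of cookie_trough_top between 0.019 and 0.027 m and angle between each of trough_mid, tumbler_mid, cup_mid, vase_mid's own z axis and vertical below 0.1 rad and linear speed of each of trough, tumbler, cup, vase below 0.02 m/s and angular speed of each of trough, tumbler, cup, vase below 0.2 rad/s and horizontal distance between tumbler_mid and cookie_tumbler_top below 0.012 m and z of tumbler_mid in the frame of cookie_tumbler_top between 0.033 and 0.041 m and horizontal distance between cup_mid and cookie_cup_top below 0.012 m and z of cup_mid in the frame of cookie_cup_top between 0.032 and 0.04 m and horizontal distance between vase_mid and cookie_vase_top below 0.012 m and z of vase_mid in the frame of cookie_vase_top between 0.0535 and 0.0615 m and angle between the x axis of trough_mid and the x axis of cookie_trough_top, either way round below 0.14 rad and (angle between the x axis of cup_mid and the x axis of cookie_cup_top, either way round below 0.16 rad or angle between the x axis of cup_mid and the y axis of cookie_cup_top, either way round below 0.16 rad)); the robot touches nothing.
It fails at once if a piece is tipped over (more than 0.6 rad) (angle between any of trough_mid, tumbler_mid, cup_mid, vase_mid's own z axis and vertical above 0.6 rad).
It fails at once if a piece is dropped: let go of while more than 10 mm above its cookie ((horizontal distance between trough_mid and cookie_trough_top below 0.05 m and z of trough_mid in the frame of cookie_trough_top above 0.033 m and contact force between trough and the fingers below 0.01 N) or (horizontal distance between tumbler_mid and cookie_tumbler_top below 0.05 m and z of tumbler_mid in the frame of cookie_tumbler_top above 0.047 m and contact force between tumbler and the fingers below 0.01 N) or (horizontal distance between cup_mid and cookie_cup_top below 0.05 m and z of cup_mid in the frame of cookie_cup_top above 0.046 m and contact force between cup and the fingers below 0.01 N) or (horizontal distance between vase_mid and cookie_vase_top below 0.05 m and z of vase_mid in the frame of cookie_vase_top above 0.0675 m and contact force between vase and the fingers below 0.01 N)).
It fails at once if the glaze jar or the brush pot is disturbed (moved over 20 mm) (distance of any of glaze_jar_mid, brush_pot_mid from where it was at the start of the episode above 0.02 m).
It also fails if it takes over 128 s, if anything falls off the work surface, if the arm or the gripper's body presses on something with over 40 N, if the wrist force passes 120 N, or if a joint passes its speed limit or range.

### The arm

A 6-joint arm with a two-finger parallel gripper is mounted at the origin on the work surface. World frame = base frame: x ahead of the robot, y to its left, z up, the work surface at z = 0. Lengths are in m, angles in rad, forces in N, time in s.
With the tool pointing down it reaches from about 0.25 to 0.725 m from the base axis. Payload 4 kg.
Tool frame: the origin (TCP) lies midway between the tips of the shut fingers; the grasp point (between the pads) lies pinch_z behind it (pinch_z is the distance from the TCP to the grasp point, in m); z points along the fingers, y is the direction in which the jaws open and shut (so a half turn about z gives the same grasp; the last joint's range is limited). The gripper opens to 85 mm and grips with 20 to 120 N. Pads are 22 mm wide; open, the fingers measure 114 mm over their backs; the gripper's body (76 mm by 85 mm) begins 54 mm behind the grasp point. The pads swing forward as they close: fully open they stand 13 mm farther back than shut.
Start: joints at [1.218, 0.241, 0.005, 1.335, 0, 1.571], TCP at [0.173, 0.469, 0.231] pointing down, gripper open.
Joint ranges: [-2.72, 2.72], [-1.05, 1.87], [-1.09, 1.28], [-1.99, 2.15], [-1.42, 1.44], [-3.14, 3.14]. Speed limits (rad/s): [2.79, 2.79, 3.14, 3.14, 3.14, 3.14].

### API

Orientations are given as a unit quaternion [x, y, z, w].
In Python, from workcell import * gives the robot as it stands.
- The arm moves only by the tool move_arm, never from a script. Its argument "motion" is a list of rows, each a list of 3 entries, a list of its own where there are three numbers: the finger opening in mm, from 0 to 85.4, then the shift along the tool's x, y, z in units of 50 mm (1.0 is 50 mm), then the turn about the tool's z in units of 6 degrees (1.0 is 6 degrees). In form: [[claw, [dx, dy, dz], roll], ...]. A call has exactly 10 rows; each row is the pose to reach, as a shift and turn from the pose commanded when the call began, along the tool's axes at that moment; what a row does not reach only later rows make up. A row lasts 1/10 s, in which the tool goes at most 50 mm and 8.59 degrees, less where a joint would pass 70% of its speed; a pose out of reach is approached as far as the arm can. A call with a gripper value outside its range is refused whole. The fingers move at their own pace and stop on an object; the grip force is fixed at half the most. Time passes only in rows, so rows that repeat a pose let the fingers close, or fill a call up. It gives the time, the measured TCP pose, the force and the opening at its end, in the units of the state.
- get_obs(): the state, without advancing time (a new reading comes with each control period).
- camera(name): name is "scene" or "top"; returns a dict with "color" (400x640x3 uint8, red, green, blue), "fx", "fy", "cx", "cy" (pixels), "rvec" (rotation vector, rad) and "tvec" (3), from world to camera coordinates, as OpenCV has them. Camera axes: x right, y down, z forward; pixel columns grow to the right and rows downward; lengths in m; the calibration is good to about 2 mm. A picture is of the moment at which its call begins. There is no depth.
- job_done(): hands the job in, once; it reports no verdict.
The state is a dict: "clock": time; "joint_pos": joint angles; "joint_vel": joint speeds; "tau": joint torques, N m; "eef_pos": TCP position; "tool_rot": TCP orientation; "ft_force": force on the tool from outside, world axes, zero at the start; "ft_torque": the same for the moment, N m; "grip_width": finger opening in m.
Only numpy, scipy, OpenCV 4.12 (cv2) and the standard library are available. Lean on these libraries where they do the work, as an engineer would, in place of code of your own. Each camera call takes 0.05 s, during which the arm holds its last target.

## Working session

There is one attempt and no reset: what is moved stays moved. The work goes in short steps, Python scripts to look and compute and a tool call to move; the robot and the scene stay as the last step left them, time stands still between calls to the robot, and variables do not carry over. Pictures are saved under pics/ and viewed, and the job is handed in when it is done.

Besides the shell and the picture viewer there is one more tool, called after ">>>" in YAML: its name, and indented under it one key for each argument. move_arm: Moves the arm, as the interface text tells. Its arguments: {"type":"object","properties":{"motion":{"type":"array","items":{"type":"array"}}},"required":["motion"]}

```bash
mkdir -p pics; ls
python3 - <<'E'
from workcell import *
import cv2,pickle
o=get_obs();print(o)
try: print(pinch_z)
except Exception as e: print(e)
d={}
for n in("scene","top"):
    c=camera(n);d[n]=c
    cv2.imwrite(f"pics/{n}0.png",c["color"][:,:,::-1])
    print(n,c["fx"],c["fy"],c["cx"],c["cy"],c["rvec"],c["tvec"])
pickle.dump(d,open("c0.pkl","wb"))
import workcell;print([x for x in dir(workcell) if x[0]!='_'])
E
```

```text
pics
{'clock': 0.0, 'joint_pos': array([1.21800816e+00, 2.41427029e-01, 3.71924119e-03, 1.33521278e+00,
       2.93728519e-05, 1.57080973e+00]), 'joint_vel': array([-1.22161861e-03, -1.87772209e-03, -7.99884964e-04,  3.86388677e-04,
        9.37311813e-04, -1.23011060e-05]), 'tau': array([-7.23010471e-04, -3.72317469e+01,  2.52407885e+01,  1.68471347e-02,
       -5.27058546e-05,  6.73015137e-06]), 'eef_pos': array([0.17252824, 0.46860881, 0.23040405]), 'tool_rot': array([ 1.75487276e-01,  9.84481126e-01, -1.04306214e-03, -2.00832990e-04]), 'ft_force': array([ 0.52477642, -0.49008536,  0.36959487]), 'ft_torque': array([-0.01178599,  0.00785445, -0.01064752]), 'grip_width': 0.08525349960311909}
0.0187
scene 520.6365726576322 520.6365726576322 310.07890718050913 203.72989696392136 [ 2.35573765  0.77406895 -0.26004969] [-0.42288296 -0.2995591   1.97840924]
top 384.21473107294185 384.21473107294185 322.21268301726116 199.7782592767881 [ 2.18466631 -2.16177232  0.09352905] [-0.11176963  0.59898422  1.04881426]
['Unreachable', 'camera', 'get_obs', 'job_done', 'pinch_z']
```

View pics/scene0.png

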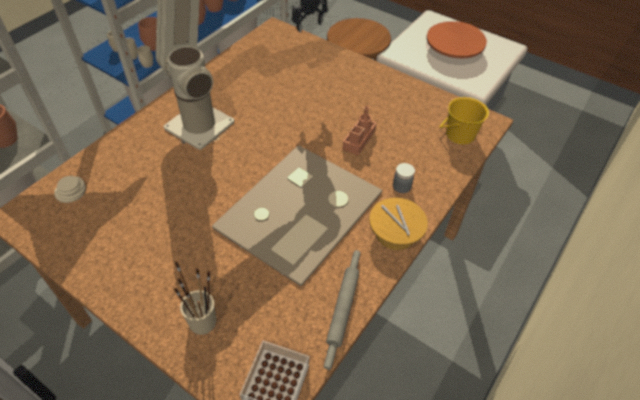

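View pics/top0.png

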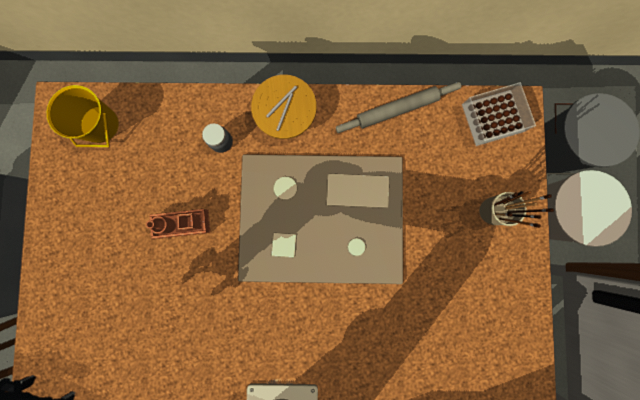

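```bash
cat > h.py <<'E'
import numpy as np,cv2,pickle
def proj(c,p):
    K=np.array([[c["fx"],0,c["cx"]],[0,c["fy"],c["cy"]],[0,0,1.]])
    return cv2.projectPoints(np.array(p,float).reshape(-1,3),np.array(c["rvec"]),np.array(c["tvec"]),K,None)[0].reshape(-1,2)
def ray(c,uv,z):
    R=cv2.Rodrigues(np.array(c["rvec"]))[0];t=np.array(c["tvec"]).ravel()
    d=R.T@np.array([(uv[0]-c["cx"])/c["fx"],(uv[1]-c["cy"])/c["fy"],1.]);o=-R.T@t
    return o+d*(z-o[2])/d[2]
def crop(c,u,v,w,h,s,fn):
    cv2.imwrite(fn,cv2.resize(c["color"][v:v+h,u:u+w,::-1],None,fx=s,fy=s,interpolation=cv2.INTER_CUBIC))
E
python3 - <<'E'
from h import *
d=pickle.load(open("c0.pkl","rb"))
for n in d:
    c=d[n];print(n,proj(c,[[0,0,0],[.17,.47,.23],[.5,0,0],[.5,.3,0]]).round(), ray(c,(320,200),0))
    R=cv2.Rodrigues(np.array(c["rvec"]))[0];print(-R.T@np.array(c["tvec"]).ravel())
t=d["top"];s=d["scene"]
crop(t,130,190,100,70,8,"pics/t_stack.png")
crop(t,230,145,180,145,4,"pics/t_shelf.png")
crop(s,320,90,80,70,8,"pics/s_stack.png")
crop(s,210,140,180,145,4,"pics/s_shelf.png")
E
```

```text
scene [[199. 125.]
 [309.  30.]
 [304. 184.]
 [352. 136.]] [ 0.58393427 -0.0255755   0.        ]
[ 1.20170007 -0.95099057  1.35432738]
top [[281. 419.]
 [ 56. 385.]
 [285. 235.]
 [180. 234.]] [ 0.60184988 -0.09898571  0.        ]
[ 0.50326147 -0.11046035  1.09809485]
```

View pics/t_stack.png

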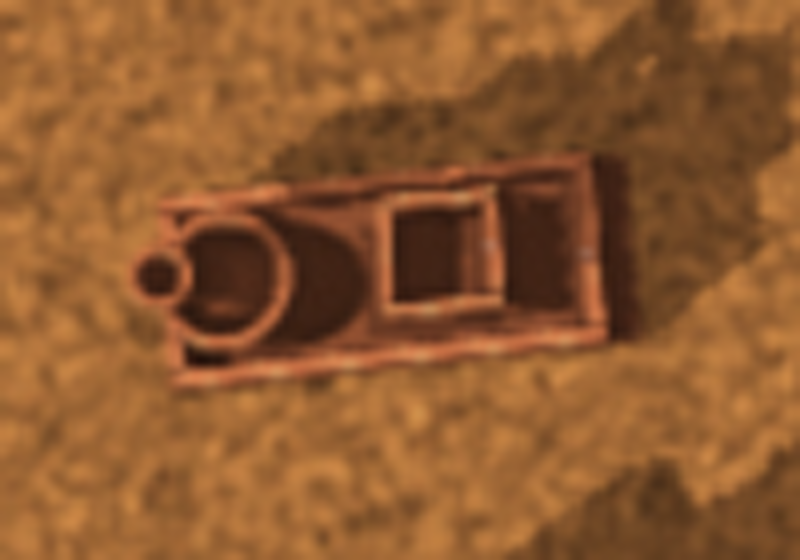

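View pics/t_shelf.png

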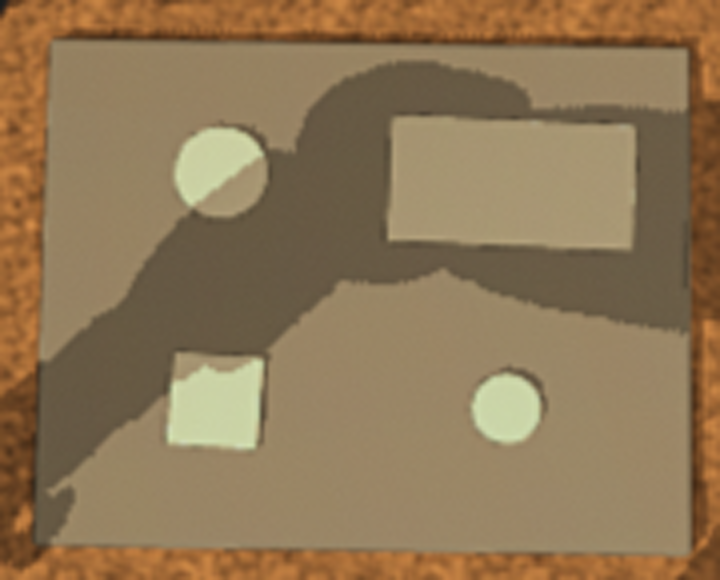

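View pics/s_stack.png

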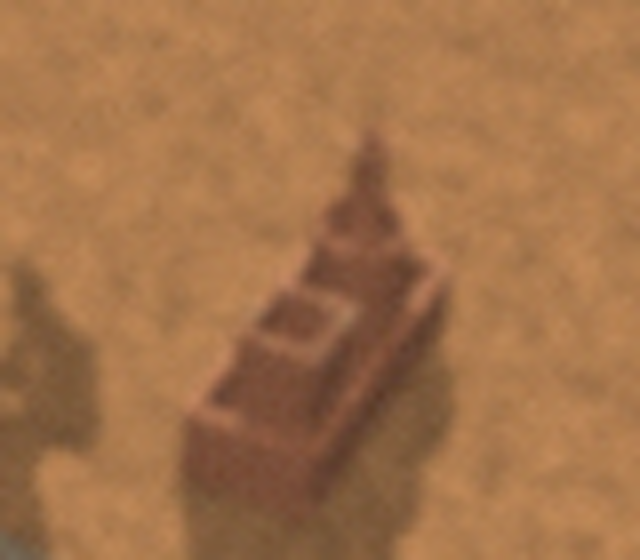

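View pics/s_shelf.png

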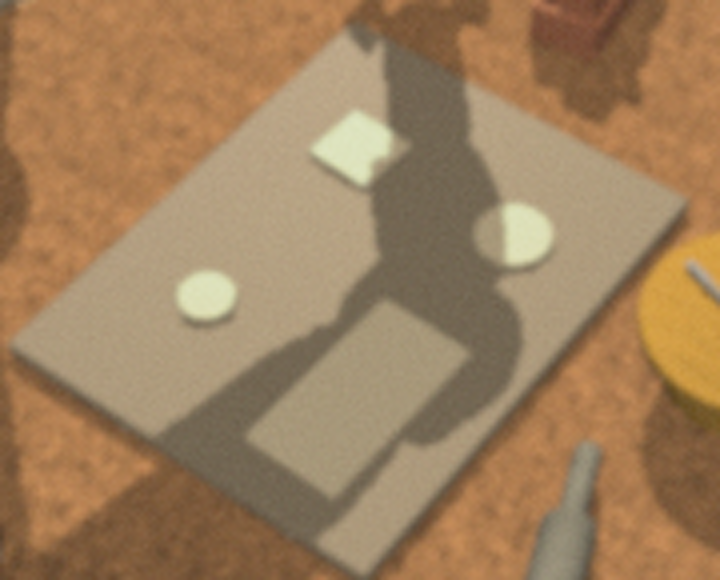

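Run:
```python
from h import *
d=pickle.load(open("c0.pkl","rb"));t=d["top"];s=d["scene"]
def f(c,u0,v0,sc,pts,z):
    return np.array([ray(c,((x+.5)/sc-.5+u0,(y+.5)/sc-.5+v0),z)[:2] for x,y in pts])
def rep(n,P):
    out=P.mean(0)
    if len(P)==4:
        e=[P[(i+1)%4]-P[i] for i in range(4)]
        print(n,out.round(4),[round(np.linalg.norm(x),4) for x in e],[round(np.degrees(np.arctan2(x[1],x[0])),1) for x in e])
    else: print(n,out.round(4))
T=lambda n,p,z:rep("top "+n,f(t,230,145,4,p,z))
T("ck_trough",[(392,116),(636,126),(632,249),(388,240)],.021)
T("ck_cup",[(175,352),(264,358),(257,449),(167,443)],.021)
T("ck_tum",[(221,171)],.021)
T("ck_vase",[(507,407)],.021)
S=lambda n,p,z:rep("top "+n,f(t,130,190,8,p,z))
S("trough",[(160,205),(592,152),(607,338),(175,385)],.046)
S("cup",[(380,196),(497,187),(503,303),(386,314)],.082)
S("tum",[(231,281)],.084)
S("vase",[(162,277)],.130)
Q=lambda n,p,z:rep("scn "+n,f(s,210,140,4,p,z))
Q("ck_trough",[(390,298),(471,354),(333,499),(245,438)],.021)
Q("ck_cup",[(360,109),(411,147),(367,188),(309,149)],.021)
Q("ck_tum",[(514,235)],.021)
Q("ck_vase",[(206,295)],.021)
Q=lambda n,p,z:rep("scn "+n,f(s,320,90,8,p,z))
Q("cup",[(307,283),(357,305),(302,362),(248,336)],.082)
Q("vase",[(371,136)],.130)
print(np.array(proj(t,[[.53,.08,.06]])))
# jar
print(ray(t,(215,134),.085)[:2], ray(s,(404,170),.085)[:2])
```

```text
top ck_trough [ 0.6287 -0.205 ] [np.float64(0.1727), np.float64(0.0873), np.float64(0.1714), np.float64(0.0881)] [np.float64(-91.8), np.float64(177.9), np.float64(88.5), np.float64(-1.3)]
top ck_cup [0.4738 0.0009] [np.float64(0.0624), np.float64(0.0631), np.float64(0.0627), np.float64(0.0632)] [np.float64(-93.2), np.float64(176.6), np.float64(86.8), np.float64(-3.8)]
top ck_tum [6.347e-01 4.000e-04]
top ck_vase [ 0.4714 -0.2019]
top trough [0.5297 0.29  ] [np.float64(0.149), np.float64(0.064), np.float64(0.148), np.float64(0.0619)] [np.float64(-82.4), np.float64(-173.2), np.float64(96.8), np.float64(7.7)]
top cup [0.5355 0.2574] [np.float64(0.0388), np.float64(0.0385), np.float64(0.0387), np.float64(0.0391)] [np.float64(-85.0), np.float64(-174.7), np.float64(96.0), np.float64(5.5)]
top tum [0.5245 0.3257]
top vase [0.5245 0.3278]
scn ck_trough [ 0.6332 -0.2038] [np.float64(0.0852), np.float64(0.1728), np.float64(0.0878), np.float64(0.1763)] [np.float64(-4.7), np.float64(-91.9), np.float64(177.7), np.float64(87.2)]
scn ck_cup [0.4781 0.0038] [np.float64(0.0626), np.float64(0.06), np.float64(0.0667), np.float64(0.064)] [np.float64(-8.7), np.float64(-92.3), np.float64(175.1), np.float64(83.8)]
scn ck_tum [0.6378 0.0017]
scn ck_vase [ 0.4729 -0.1996]
scn cup [0.5407 0.2613] [np.float64(0.0257), np.float64(0.0455), np.float64(0.0282), np.float64(0.0447)] [np.float64(2.8), np.float64(-89.7), np.float64(-179.2), np.float64(87.1)]
scn vase [0.5244 0.3347]
[[253.19249054 223.83384131]]
[0.76966928 0.18478791] [0.77159083 0.18761333]
```

```bash
cat >> h.py <<'E'
from scipy.spatial.transform import Rotation as Rn
def state(o):
    R=Rn.from_quat(o["tool_rot"]).as_matrix()
    yaw=np.degrees(np.arctan2(R[1,1],R[0,1]))
    print("t",round(float(o["clock"]),2),"p",o["eef_pos"].round(4),"yaw",round(yaw,1),"zt",R[:,2].round(3),"F",o["ft_force"].round(1),"w",round(float(o["grip_width"])*1000,1),"j",o["joint_pos"].round(2))
    return R,yaw
def go(o,p,yaw):
    R,y=state(o)
    d=R.T@(np.array(p)-o["eef_pos"])/.05
    dy=(yaw-y+90)%180-90
    print("shift",d.round(2),"roll",round(-dy/6,2))
E
python3 - <<'E'
from h import *;from workcell import *
o=get_obs();go(o,[.525,.330,.20],7)
E
```

```text
t 0.1 p [0.1726 0.4687 0.2305] yaw 69.8 zt [-0.001 -0.002 -1.   ] F [ 0.2 -0.2 -0.6] w 85.2 j [1.22 0.24 0.   1.34 0.   1.57]
shift [-7.57 -0.17  0.61] roll 10.46
```

>>> move_arm:
  motion:
    - [40,[-0.8,0,0.1],1.2]
    - [40,[-1.6,0,0.2],2.4]
    - [40,[-2.4,-0.1,0.3],3.6]
    - [40,[-3.2,-0.1,0.4],4.8]
    - [40,[-4.0,-0.1,0.5],6.0]
    - [40,[-4.8,-0.1,0.6],7.2]
    - [40,[-5.6,-0.1,0.6],8.4]
    - [40,[-6.4,-0.1,0.6],9.4]
    - [40,[-7.1,-0.2,0.6],10.2]
    - [40,[-7.55,-0.2,0.6],10.5]

```text
clock: 1.1
eef_pos: [0.5254, 0.3274, 0.2003]
tool_rot: [0.666, 0.746, -0.001, 0.0]
ft_force: [0.4, 1.1, -0.6]
grip_width: 0.0403
```

Run:
```python
from h import *;from workcell import *
o=get_obs();go(o,[.525,.330,.0915],7)
c=camera("top");crop(c,110,170,120,90,6,"pics/t1.png")
c=camera("scene");crop(c,320,40,110,110,5,"pics/s1.png")
```

```text
t 1.1 p [0.5254 0.3274 0.2003] yaw 6.5 zt [-0.001 -0.001 -1.   ] F [ 0.4  1.1 -0.6] w 40.3 j [ 0.56  0.5   0.3   1.37 -0.    2.01]
shift [ 0.05 -0.    2.18] roll -0.08
```

View pics/s1.png

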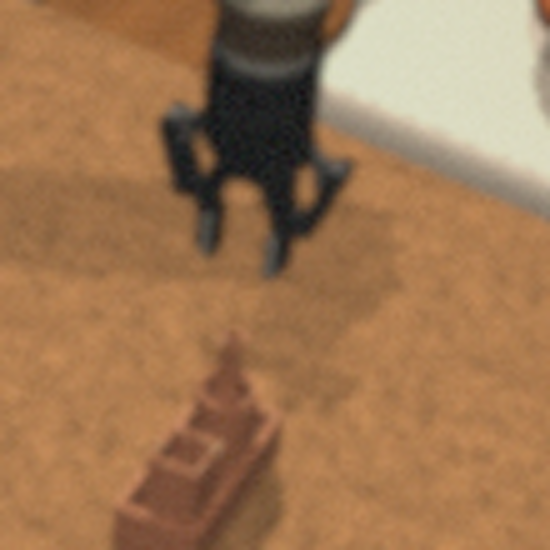

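View pics/t1.png

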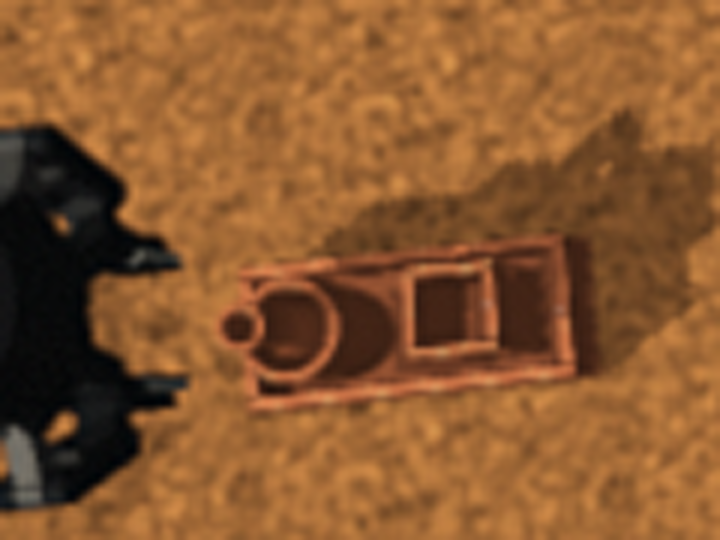

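Run:
```python
from h import *
d=pickle.load(open("c0.pkl","rb"))
for z in(.200,.206): 
    p=[.5254,.3274,z]; print(proj(d["top"],[p]),proj(d["scene"],[p]))
# finger tips separately: half gap 20 along yaw 6.5, finger thickness ~
print(ray(d["top"],(140.5,223.7),.206),ray(d["scene"],(368,92.2),.206))
```

```text
[[136.5055569  223.01984536]] [[366.95077766  92.11752699]]
[[135.25260909 222.94273305]] [[367.11670198  90.73279998]]
[0.52377395 0.31509631 0.206     ] [0.53204056 0.32255064 0.206     ]
```

>>> move_arm:
  motion:
    - [40,[0,0,0.2],0]
    - [40,[0.02,0,0.5],0]
    - [40,[0.04,0,0.8],0]
    - [40,[0.04,0,1.1],0]
    - [40,[0.04,0,1.4],0]
    - [40,[0.04,0,1.7],0]
    - [40,[0.04,0,1.9],0]
    - [40,[0.04,0,2.1],0]
    - [40,[0.04,0,2.18],0]
    - [40,[0.04,0,2.18],0]

```text
clock: 2.2
eef_pos: [0.5227, 0.3314, 0.0917]
tool_rot: [0.664, 0.748, -0.001, -0.0]
ft_force: [0.1, 0.2, -0.6]
grip_width: 0.0401
```

Run:
```python
from h import *;from workcell import *
o=get_obs();state(o)
c=camera("top");crop(c,110,170,120,90,6,"pics/t2.png")
c=camera("scene");crop(c,320,40,110,110,5,"pics/s2.png")
```

```text
t 2.2 p [0.5227 0.3314 0.0917] yaw 6.8 zt [-0.001 -0.001 -1.   ] F [ 0.1  0.2 -0.6] w 40.1 j [0.56 0.56 0.12 1.13 0.   2.02]
```

View pics/s2.png

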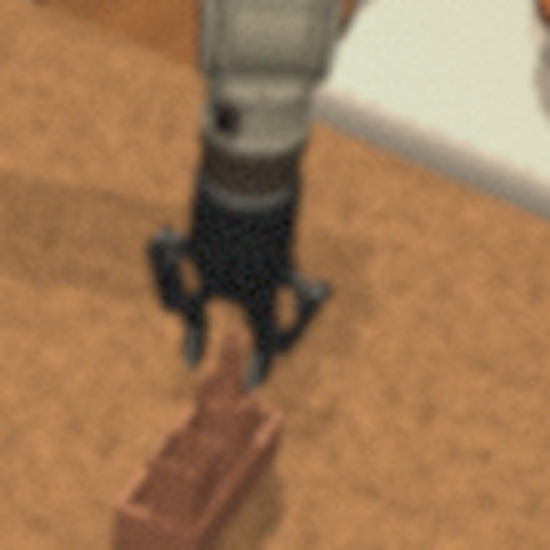

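View pics/t2.png

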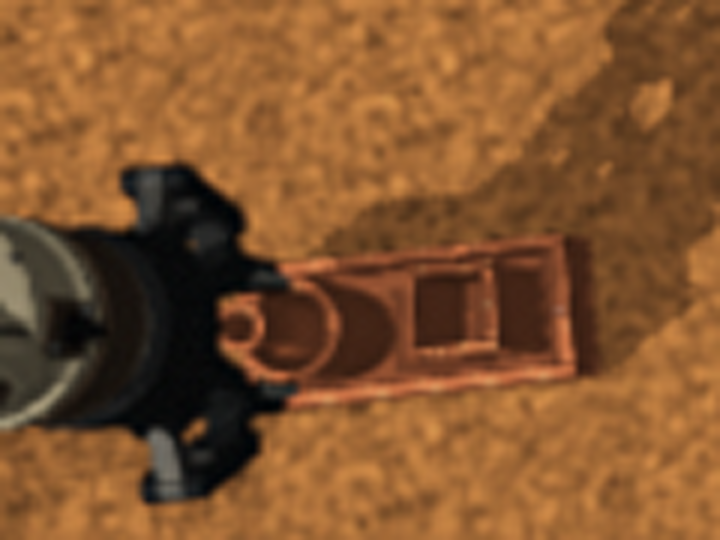

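>>> move_arm:
  motion:
    - [40,[-0.03,0.05,0],0]
    - [40,[-0.03,0.05,0],0]
    - [30,[-0.03,0.05,0],0]
    - [25,[-0.03,0.05,0],0]
    - [20,[-0.03,0.05,0],0]
    - [10,[-0.03,0.05,0],0]
    - [5,[-0.03,0.05,0],0]
    - [5,[-0.03,0.05,0],0]
    - [5,[-0.03,0.05,0],0]
    - [5,[-0.03,0.05,0],0]

```text
clock: 3.3
eef_pos: [0.5262, 0.3303, 0.0926]
tool_rot: [0.664, 0.748, 0.0, 0.0]
ft_force: [-0.4, -0.1, 2.1]
grip_width: 0.0171
```

Run:
```python
from h import *;from workcell import *
o=get_obs();state(o)
c=camera("top");crop(c,110,170,120,90,6,"pics/t3.png")
```

```text
t 3.3 p [0.5262 0.3303 0.0926] yaw 6.8 zt [ 0.  0. -1.] F [-0.4 -0.1  2.1] w 17.1 j [ 0.56  0.56  0.12  1.13 -0.    2.01]
```

View pics/t3.png

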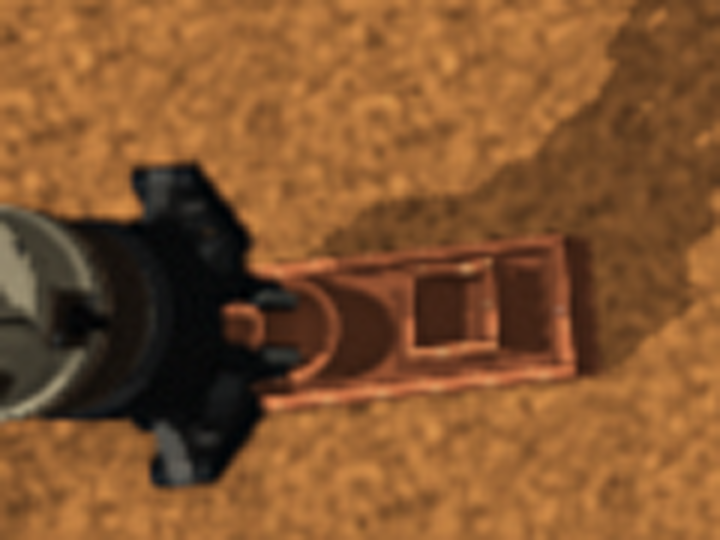

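>>> move_arm:
  motion:
    - [5,[0,0,0],0]
    - [5,[0,0,-0.15],0]
    - [5,[0,0,-0.4],0]
    - [5,[0,0,-0.7],0]
    - [5,[0,0,-1.0],0]
    - [5,[0,0,-1.3],0]
    - [5,[0,0,-1.6],0]
    - [5,[0,0,-1.9],0]
    - [5,[0,0,-2.1],0]
    - [5,[0,0,-2.2],0]

```text
clock: 4.35
eef_pos: [0.5265, 0.3305, 0.2041]
tool_rot: [0.664, 0.748, 0.001, 0.0]
ft_force: [0.3, 0.4, -0.9]
grip_width: 0.0166
```

Run:
```python
from h import *;from workcell import *
o=get_obs();go(o,[.472,-.201,.16],6.8)
c=camera("scene");crop(c,320,20,110,130,4,"pics/s3.png")
```

```text
t 4.35 p [0.5265 0.3305 0.2041] yaw 6.8 zt [ 0.002  0.001 -1.   ] F [ 0.3  0.4 -0.9] w 16.6 j [0.56 0.5  0.31 1.38 0.   2.01]
shift [-10.43  -2.34   0.87] roll -0.0
```

View pics/s3.png

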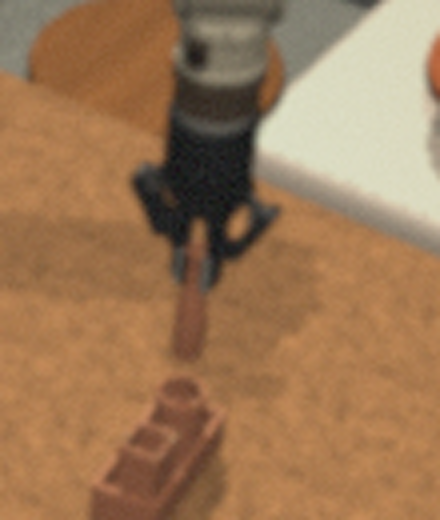

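>>> move_arm:
  motion:
    - [5,[-0.2,-0.05,0],0]
    - [5,[-0.6,-0.15,0],0]
    - [5,[-1.2,-0.27,0],0]
    - [5,[-1.9,-0.43,0],0]
    - [5,[-2.6,-0.58,0],0]
    - [5,[-3.3,-0.74,0],0]
    - [5,[-4.0,-0.9,0],0]
    - [5,[-4.7,-1.05,0],0]
    - [5,[-5.4,-1.21,0],0]
    - [5,[-6.1,-1.37,0],0]

```text
clock: 5.4
eef_pos: [0.4925, 0.0173, 0.2014]
tool_rot: [0.664, 0.748, -0.001, -0.001]
ft_force: [1.0, 0.6, -0.8]
grip_width: 0.0169
```

>>> move_arm:
  motion:
    - [5,[-0.7,-0.16,0],0]
    - [5,[-1.4,-0.31,0.1],0]
    - [5,[-2.1,-0.47,0.2],0]
    - [5,[-2.8,-0.62,0.3],0]
    - [5,[-3.4,-0.75,0.4],0]
    - [5,[-3.8,-0.85,0.5],0]
    - [5,[-4.1,-0.92,0.6],0]
    - [5,[-4.25,-0.96,0.7],0]
    - [5,[-4.32,-0.97,0.8],0]
    - [5,[-4.33,-0.97,0.86],0]

```text
clock: 6.4
eef_pos: [0.4711, -0.2011, 0.1585]
tool_rot: [0.664, 0.748, -0.0, -0.001]
ft_force: [-0.1, -0.2, -0.2]
grip_width: 0.0168
```

Run:
```python
from h import *;from workcell import *
o=get_obs();go(o,[.472,-.201,.0986],6.8)
c=camera("top");crop(c,300,200,140,100,5,"pics/t4.png")
c=camera("scene");crop(c,200,120,120,120,5,"pics/s4.png")
```

```text
t 6.4 p [ 0.4711 -0.2011  0.1585] yaw 6.8 zt [-0.001  0.001 -1.   ] F [-0.1 -0.2 -0.2] w 16.8 j [-0.4   0.31 -0.1   1.17  0.    1.05]
shift [-0.    0.02  1.2 ] roll -0.0
```

View pics/s4.png

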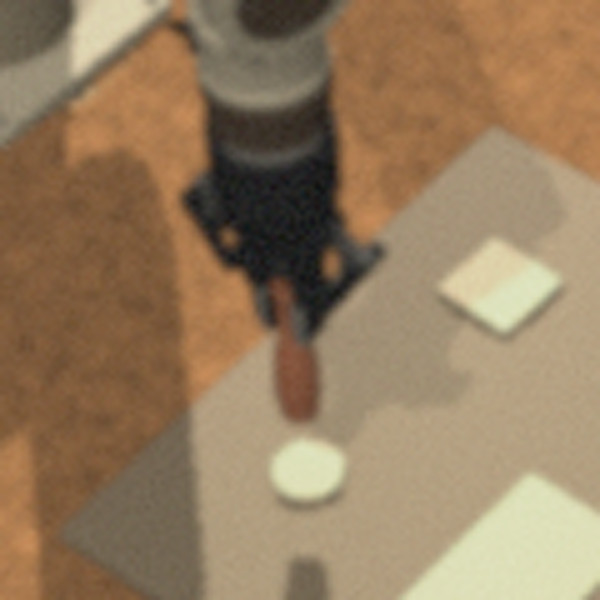

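View pics/t4.png

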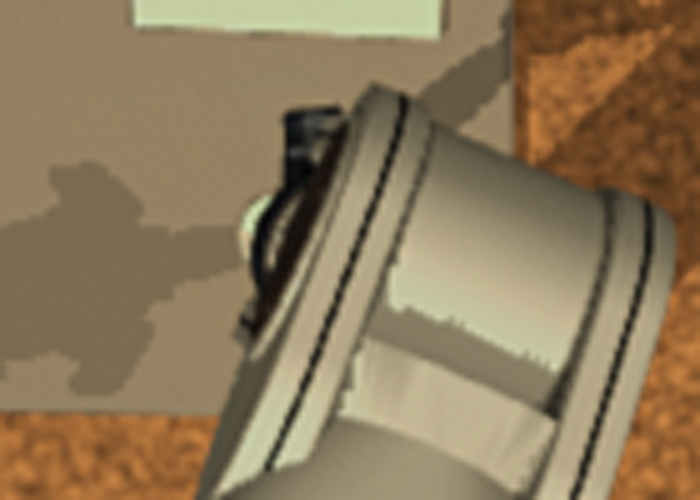

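Run:
```python
from h import *
d=pickle.load(open("c0.pkl","rb"));s=d["scene"]
P=lambda x,y:((x+.5)/5-.5+200,(y+.5)/5-.5+120)
for zz in(.081,): print(ray(s,P(297,409),zz),P(297,409),proj(s,[.471,-.201,zz]))
print(ray(s,P(308,467),.021))
```

```text
[ 0.46986256 -0.20043177  0.081     ] (259.0, 201.4) [[259.16297388 201.67902416]]
[ 0.47214985 -0.19822134  0.021     ]
```

>>> move_arm:
  motion:
    - [5,[0.04,0.04,0.1],0]
    - [5,[0.04,0.04,0.3],0]
    - [5,[0.04,0.04,0.5],0]
    - [5,[0.04,0.04,0.7],0]
    - [5,[0.04,0.04,0.85],0]
    - [5,[0.04,0.04,0.97],0]
    - [5,[0.04,0.04,1.06],0]
    - [5,[0.04,0.04,1.12],0]
    - [5,[0.04,0.04,1.15],0]
    - [5,[0.04,0.04,1.17],0]

```text
clock: 7.5
eef_pos: [0.4733, -0.1994, 0.1009]
tool_rot: [0.664, 0.748, 0.0, 0.0]
ft_force: [0.2, 0.1, 0.4]
grip_width: 0.0168
```

Run:
```python
from h import *;from workcell import *
o=get_obs();go(o,[.473,-.199,.0986],6.8)
c=camera("scene");crop(c,220,160,80,80,7,"pics/s5.png")
```

```text
t 7.5 p [ 0.4733 -0.1994  0.1009] yaw 6.8 zt [ 0. -0. -1.] F [0.2 0.1 0.4] w 16.8 j [-0.4   0.36 -0.18  1.02  0.    1.05]
shift [ 0.01 -0.01  0.05] roll -0.0
```

View pics/s5.png

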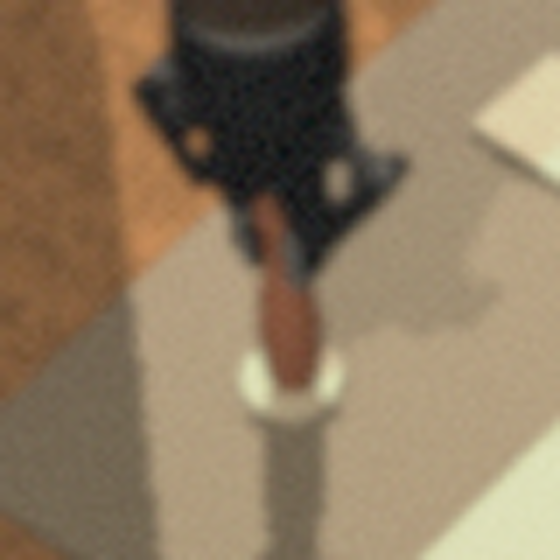

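>>> move_arm:
  motion:
    - [5,[0,0,0.01],0]
    - [5,[0,0,0.02],0]
    - [5,[0,0,0.03],0]
    - [5,[0,0,0.03],0]
    - [5,[0,0,0.04],0]
    - [5,[0,0,0.04],0]
    - [5,[0,0,0.05],0]
    - [5,[0,0,0.05],0]
    - [5,[0,0,0.05],0]
    - [5,[0,0,0.05],0]

```text
clock: 8.55
eef_pos: [0.4734, -0.1993, 0.0985]
tool_rot: [0.664, 0.748, 0.0, 0.0]
ft_force: [-0.4, 0.4, 1.3]
grip_width: 0.017
```

>>> move_arm:
  motion:
    - [5,[0,0,0.01],0]
    - [5,[0,0,0.02],0]
    - [5,[0,0,0.02],0]
    - [18,[0,0,0.02],0]
    - [22,[0,0,0.02],0]
    - [26,[0,0,0.02],0]
    - [32,[0,0,0.02],0]
    - [40,[0,0,0.02],0]
    - [40,[0,0,0.02],0]
    - [40,[0,0,0.02],0]

```text
clock: 9.55
eef_pos: [0.4731, -0.1992, 0.0972]
tool_rot: [0.664, 0.748, -0.0, -0.0]
ft_force: [0.0, -0.3, 0.2]
grip_width: 0.0403
```

Run:
```python
from h import *;from workcell import *
o=get_obs();state(o)
c=camera("scene");crop(c,220,160,80,80,7,"pics/s6.png")
```

```text
t 9.55 p [ 0.4731 -0.1992  0.0972] yaw 6.8 zt [-0.  0. -1.] F [ 0.  -0.3  0.2] w 40.3 j [-0.4   0.37 -0.19  1.02 -0.    1.05]
```

View pics/s6.png

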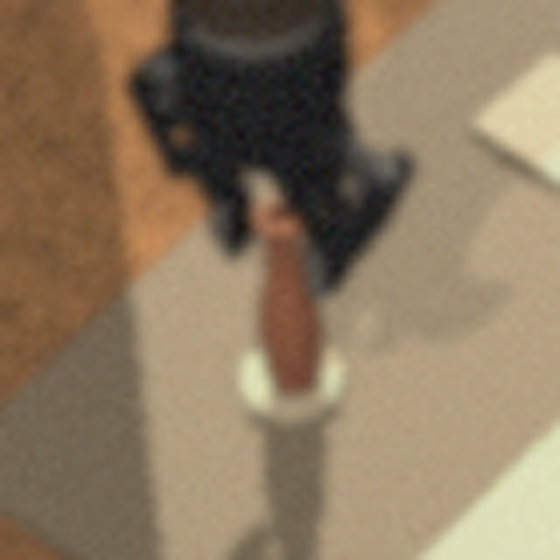

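>>> move_arm:
  motion:
    - [40,[0,0,-0.2],0]
    - [40,[0,0,-0.6],0]
    - [40,[0,0,-1.1],0]
    - [60,[0,0,-1.7],0]
    - [70,[0.4,0.1,-2.2],0]
    - [75,[1.0,0.2,-2.2],0]
    - [75,[1.8,0.4,-2.2],0]
    - [75,[2.7,0.6,-2.2],0]
    - [75,[3.6,0.8,-2.2],0]
    - [75,[4.5,1.0,-2.2],0]

```text
clock: 10.6
eef_pos: [0.4964, 0.0317, 0.2084]
tool_rot: [0.664, 0.748, 0.001, 0.001]
ft_force: [0.2, 0.2, 0.9]
grip_width: 0.0754
```

Run:
```python
from h import *;from workcell import *
o=get_obs();go(o,[.526,.328,.13],7)
c=camera("scene");crop(c,220,160,80,80,7,"pics/s7.png")
c=camera("top");crop(c,130,190,100,70,8,"pics/t7.png")
```

```text
t 10.6 p [0.4964 0.0317 0.2084] yaw 6.8 zt [ 0.002  0.    -1.   ] F [0.2 0.2 0.9] w 75.4 j [ 0.06  0.25 -0.05  1.27 -0.    1.52]
shift [5.82 1.28 1.57] roll -0.04
```

View pics/s7.png

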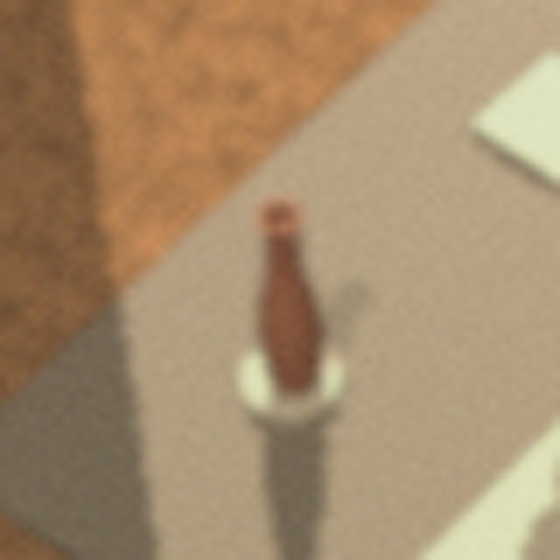

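View pics/t7.png

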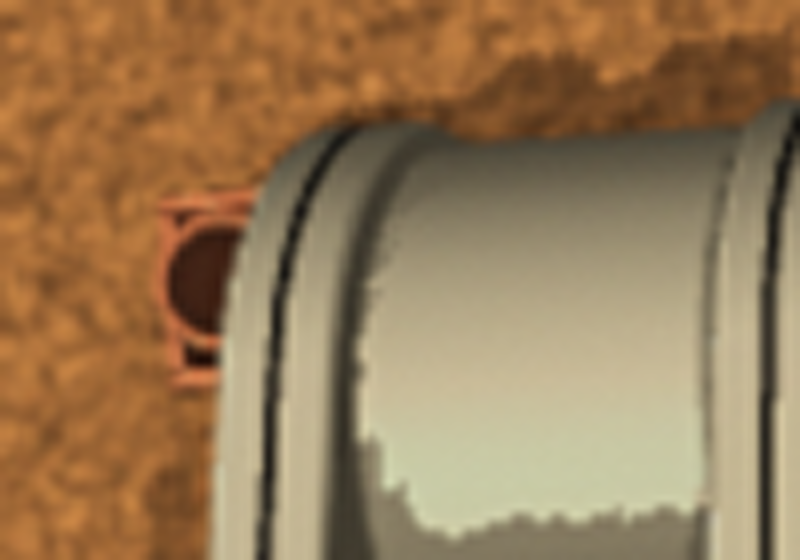

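>>> move_arm:
  motion:
    - [75,[0.9,0.2,0],0]
    - [75,[1.8,0.4,0],0]
    - [75,[2.7,0.6,0.1],0]
    - [75,[3.6,0.8,0.2],0]
    - [75,[4.4,0.97,0.4],0]
    - [75,[5.0,1.1,0.7],0]
    - [75,[5.5,1.2,1.0],0]
    - [75,[5.7,1.25,1.3],0]
    - [75,[5.8,1.28,1.5],0]
    - [75,[5.82,1.28,1.57],0]

```text
clock: 11.7
eef_pos: [0.525, 0.3254, 0.1273]
tool_rot: [0.664, 0.747, -0.001, -0.0]
ft_force: [-0.4, -0.4, -0.2]
grip_width: 0.0751
```

>>> move_arm:
  motion:
    - [75,[0,0,0.2],0]
    - [75,[0,0,0.4],0]
    - [75,[0,0,0.6],0]
    - [75,[0,0,0.8],0]
    - [75,[0,0,1.0],0]
    - [75,[0,0,1.2],0]
    - [75,[0,0,1.4],0]
    - [75,[0,0,1.5],0]
    - [75,[0,0,1.54],0]
    - [75,[0,0,1.54],0]

```text
clock: 12.7
eef_pos: [0.5253, 0.3266, 0.0515]
tool_rot: [0.664, 0.748, -0.0, -0.0]
ft_force: [-0.1, -0.1, 0.2]
grip_width: 0.0747
```

Run:
```python
from h import *;from workcell import *
o=get_obs();go(o,[.526,.3275,.050],7)
c=camera("scene");crop(c,320,70,80,80,7,"pics/s8.png")
c=camera("top");crop(c,130,190,100,70,8,"pics/t8.png")
```

```text
t 12.7 p [0.5253 0.3266 0.0515] yaw 6.8 zt [-0. -0. -1.] F [-0.1 -0.1  0.2] w 74.7 j [0.56 0.6  0.06 1.04 0.   2.01]
shift [0.02 0.02 0.03] roll -0.03
```

View pics/s8.png

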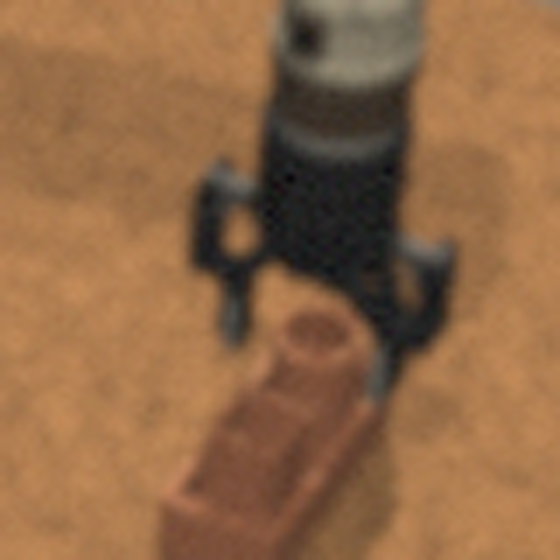

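View pics/t8.png

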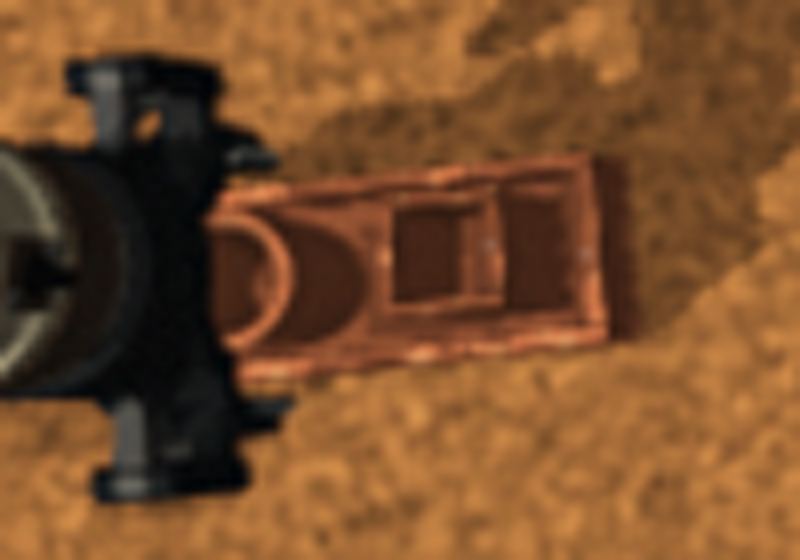

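>>> move_arm:
  motion:
    - [65,[0.02,0.02,0],0]
    - [58,[0.02,0.02,0],0]
    - [52,[0.02,0.02,0],0]
    - [48,[0.02,0.02,0],0]
    - [44,[0.02,0.02,0],0]
    - [40,[0.02,0.02,0],0]
    - [36,[0.02,0.02,0],0]
    - [36,[0.02,0.02,0],0]
    - [36,[0.02,0.02,0],0]
    - [36,[0.02,0.02,0],0]

```text
clock: 13.8
eef_pos: [0.5266, 0.3279, 0.0523]
tool_rot: [0.664, 0.748, 0.0, 0.0]
ft_force: [-0.4, -1.7, 5.6]
grip_width: 0.0444
```

Run:
```python
from h import *;from workcell import *
o=get_obs();state(o)
```

```text
t 13.8 p [0.5266 0.3279 0.0523] yaw 6.8 zt [ 0.001  0.    -1.   ] F [-0.4 -1.7  5.6] w 44.4 j [ 0.56  0.6   0.07  1.04 -0.    2.01]
```

>>> move_arm:
  motion:
    - [36,[0,0,-0.05],0]
    - [36,[0,0,-0.2],0]
    - [36,[0,0,-0.45],0]
    - [36,[0,0,-0.75],0]
    - [36,[0,0,-1.1],0]
    - [36,[0,0,-1.5],0]
    - [36,[0,0,-1.9],0]
    - [36,[0,0,-2.2],0]
    - [36,[0,0,-2.35],0]
    - [36,[0,0,-2.4],0]

```text
clock: 14.8
eef_pos: [0.5267, 0.328, 0.1733]
tool_rot: [0.664, 0.748, 0.001, 0.0]
ft_force: [-0.1, -1.1, -1.3]
grip_width: 0.0447
```

Run:
```python
from h import *;from workcell import *
o=get_obs();go(o,[.6365,.002,.13],7)
c=camera("scene");crop(c,320,40,100,110,5,"pics/s9.png")
c=camera("top");crop(c,110,180,120,80,6,"pics/t9.png")
```

```text
t 14.8 p [0.5267 0.328  0.1733] yaw 6.8 zt [ 0.002  0.001 -1.   ] F [-0.1 -1.1 -1.3] w 44.7 j [0.56 0.51 0.24 1.31 0.   2.01]
shift [-6.73  1.41  0.86] roll -0.04
```

View pics/s9.png

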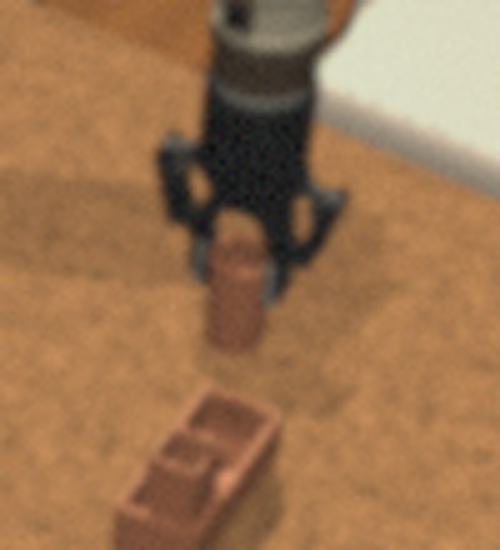

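View pics/t9.png

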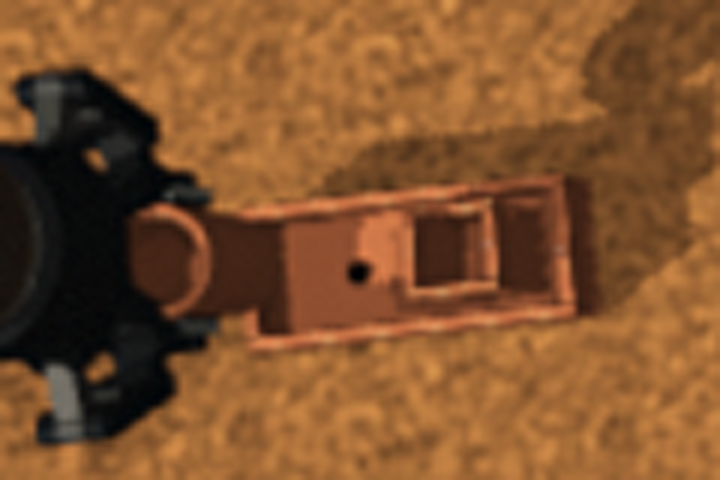

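>>> move_arm:
  motion:
    - [36,[-0.3,0.06,0],0]
    - [36,[-0.9,0.19,0],0]
    - [36,[-1.6,0.33,0],0]
    - [36,[-2.4,0.5,0],0]
    - [36,[-3.2,0.67,0],0]
    - [36,[-4.0,0.84,0.1],0]
    - [36,[-4.8,1.0,0.2],0]
    - [36,[-5.5,1.15,0.4],0]
    - [36,[-6.1,1.28,0.6],0]
    - [36,[-6.5,1.36,0.8],0]

```text
clock: 15.9
eef_pos: [0.6318, 0.0092, 0.1302]
tool_rot: [0.665, 0.747, -0.001, -0.0]
ft_force: [0.3, 0.2, -1.8]
grip_width: 0.0446
```

Run:
```python
from h import *;from workcell import *
o=get_obs();go(o,[.6367,.0025,.105],7)
```

```text
t 15.9 p [0.6318 0.0092 0.1302] yaw 6.6 zt [-0.002 -0.001 -1.   ] F [ 0.3  0.2 -1.8] w 44.6 j [ 0.01  0.56  0.22  1.23 -0.    1.47]
shift [-0.14  0.08  0.5 ] roll -0.07
```

>>> move_arm:
  motion:
    - [36,[-0.1,0.04,0.05],0]
    - [36,[-0.15,0.06,0.15],0]
    - [36,[-0.15,0.08,0.25],0]
    - [36,[-0.15,0.08,0.35],0]
    - [36,[-0.15,0.08,0.42],0]
    - [36,[-0.15,0.08,0.48],0]
    - [36,[-0.15,0.08,0.5],0]
    - [36,[-0.15,0.08,0.5],0]
    - [36,[-0.15,0.08,0.5],0]
    - [36,[-0.15,0.08,0.5],0]

```text
clock: 16.9
eef_pos: [0.6373, 0.006, 0.1071]
tool_rot: [0.664, 0.748, 0.0, 0.0]
ft_force: [0.1, 0.5, -0.7]
grip_width: 0.0447
```

Run:
```python
from h import *;from workcell import *
o=get_obs();go(o,[.6367,.0025,.0633],7)
c=camera("scene");crop(c,290,130,100,90,7,"pics/s10.png")
```

```text
t 16.9 p [0.6373 0.006  0.1071] yaw 6.8 zt [ 0.001 -0.    -1.   ] F [ 0.1  0.5 -0.7] w 44.7 j [ 0.01  0.58  0.2   1.18 -0.    1.46]
shift [-0.07 -0.02  0.88] roll -0.04
```

View pics/s10.png

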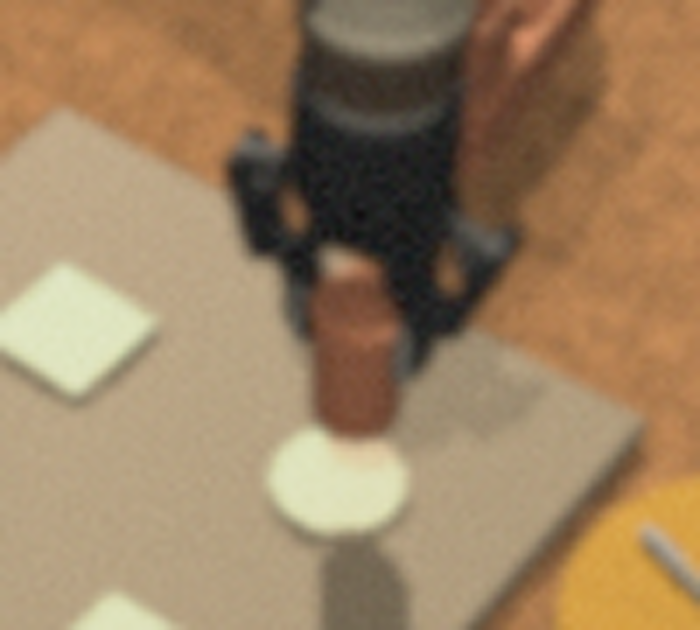

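>>> move_arm:
  motion:
    - [36,[-0.03,-0.01,0.05],0]
    - [36,[-0.07,-0.02,0.2],0]
    - [36,[-0.07,-0.02,0.35],0]
    - [36,[-0.07,-0.02,0.5],0]
    - [36,[-0.07,-0.02,0.62],0]
    - [36,[-0.07,-0.02,0.71],0]
    - [36,[-0.07,-0.02,0.77],0]
    - [36,[-0.07,-0.02,0.8],0]
    - [36,[-0.07,-0.02,0.8],0]
    - [36,[-0.07,-0.02,0.8],0]

```text
clock: 17.95
eef_pos: [0.6367, 0.0024, 0.0671]
tool_rot: [0.664, 0.748, 0.0, 0.0]
ft_force: [0.7, -1.1, -0.6]
grip_width: 0.0445
```

Run:
```python
from h import *;from workcell import *
o=get_obs();go(o,[.6367,.0025,.0633],7)
c=camera("scene");crop(c,290,130,100,90,7,"pics/s11.png")
```

```text
t 17.95 p [0.6367 0.0024 0.0671] yaw 6.8 zt [ 0.001  0.    -1.   ] F [ 0.7 -1.1 -0.6] w 44.5 j [ 0.    0.61  0.14  1.1  -0.    1.46]
shift [ 0.   -0.    0.08] roll -0.04
```

View pics/s11.png

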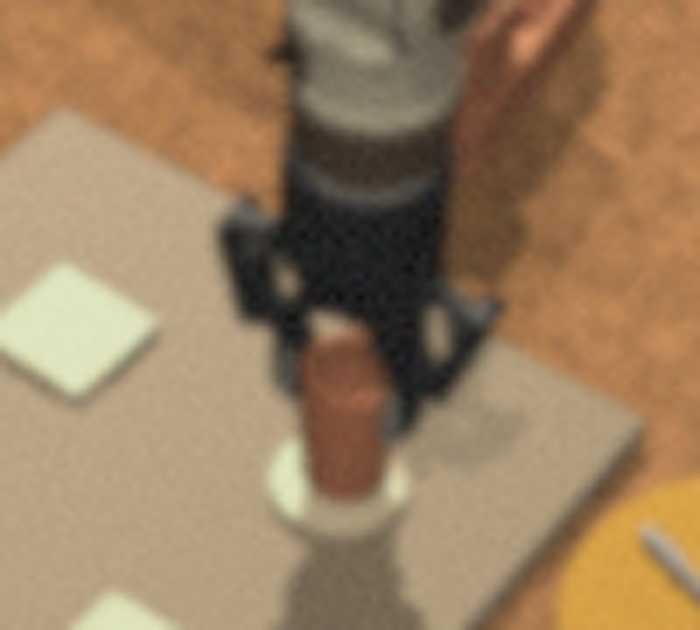

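>>> move_arm:
  motion:
    - [36,[-0.02,0,0.0],0]
    - [36,[-0.04,0,0.02],0]
    - [36,[-0.04,0,0.04],0]
    - [36,[-0.04,0,0.06],0]
    - [36,[-0.04,0,0.07],0]
    - [36,[-0.04,0,0.08],0]
    - [36,[-0.04,0,0.08],0]
    - [36,[-0.04,0,0.08],0]
    - [36,[-0.04,0,0.08],0]
    - [36,[-0.04,0,0.08],0]

```text
clock: 19.0
eef_pos: [0.6367, 0.0004, 0.0633]
tool_rot: [0.664, 0.748, 0.0, 0.0]
ft_force: [-2.4, 0.3, 5.7]
grip_width: 0.0444
```

>>> move_arm:
  motion:
    - [40,[0,0,0],0]
    - [46,[0,0,0],0]
    - [50,[0,0,0],0]
    - [56,[0,0,0],0]
    - [62,[0,0,0],0]
    - [70,[0,0,0],0]
    - [75,[0,0,-0.1],0]
    - [75,[0,0,-0.4],0]
    - [75,[0,0,-0.8],0]
    - [75,[0,0,-1.3],0]

```text
clock: 20.0
eef_pos: [0.636, 0.0004, 0.1278]
tool_rot: [0.664, 0.748, -0.001, -0.001]
ft_force: [-0.3, 0.4, 0.2]
grip_width: 0.0752
```

Run:
```python
from h import *;from workcell import *
o=get_obs();go(o,[.537,.258,.15],5.4)
c=camera("scene");crop(c,290,130,100,90,7,"pics/s12.png")
c=camera("top");crop(c,110,170,200,110,4,"pics/t12.png")
```

```text
t 20.0 p [6.360e-01 4.000e-04 1.278e-01] yaw 6.8 zt [-0.002  0.    -1.   ] F [-0.3  0.4  0.2] w 75.2 j [0.   0.57 0.23 1.23 0.   1.45]
shift [ 5.35 -1.36 -0.44] roll 0.23
```

View pics/s12.png

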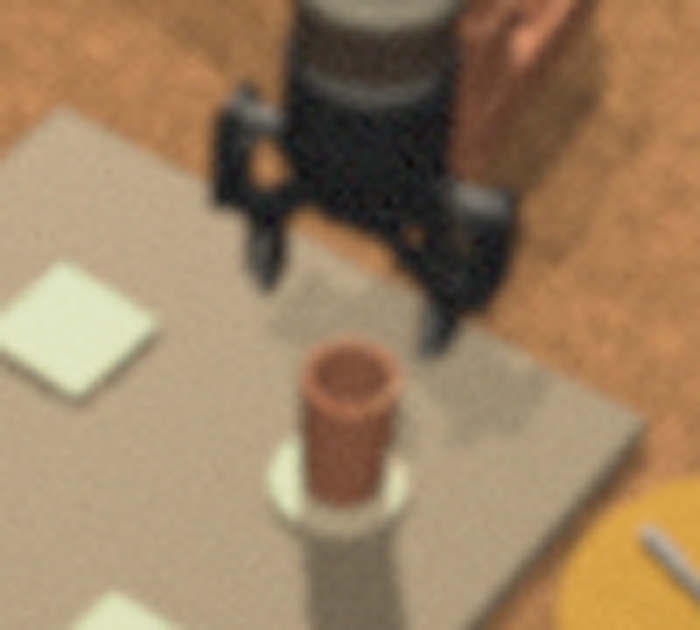

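View pics/t12.png

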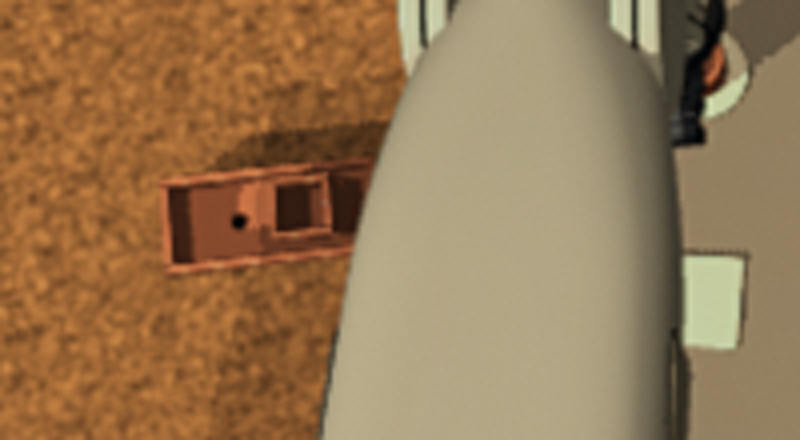

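>>> move_arm:
  motion:
    - [75,[0.3,0,-0.3],0]
    - [75,[0.9,-0.2,-0.45],0]
    - [75,[1.6,-0.4,-0.45],0.1]
    - [75,[2.4,-0.6,-0.45],0.1]
    - [75,[3.2,-0.8,-0.45],0.2]
    - [75,[4.0,-1.0,-0.45],0.2]
    - [75,[4.6,-1.2,-0.45],0.2]
    - [75,[5.1,-1.3,-0.4],0.2]
    - [75,[5.3,-1.35,-0.2],0.2]
    - [75,[5.37,-1.35,0],0.2]

```text
clock: 21.1
eef_pos: [0.5374, 0.2598, 0.1268]
tool_rot: [0.671, 0.741, -0.0, 0.0]
ft_force: [-0.5, -0.1, 0.0]
grip_width: 0.0749
```

Run:
```python
from h import *;from workcell import *
o=get_obs();go(o,[.5375,.259,.048],5.4)
c=camera("scene");crop(c,320,70,80,80,7,"pics/s13.png")
c=camera("top");crop(c,130,190,100,70,8,"pics/t13.png")
```

```text
t 21.1 p [0.5374 0.2598 0.1268] yaw 5.7 zt [-0. -0. -1.] F [-0.5 -0.1  0. ] w 74.9 j [ 0.45  0.49  0.1   1.17 -0.    1.92]
shift [-0.02 -0.    1.58] roll 0.05
```

View pics/s13.png

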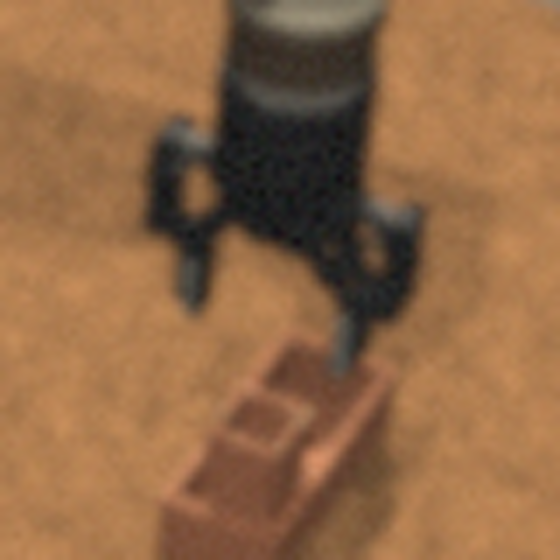

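View pics/t13.png

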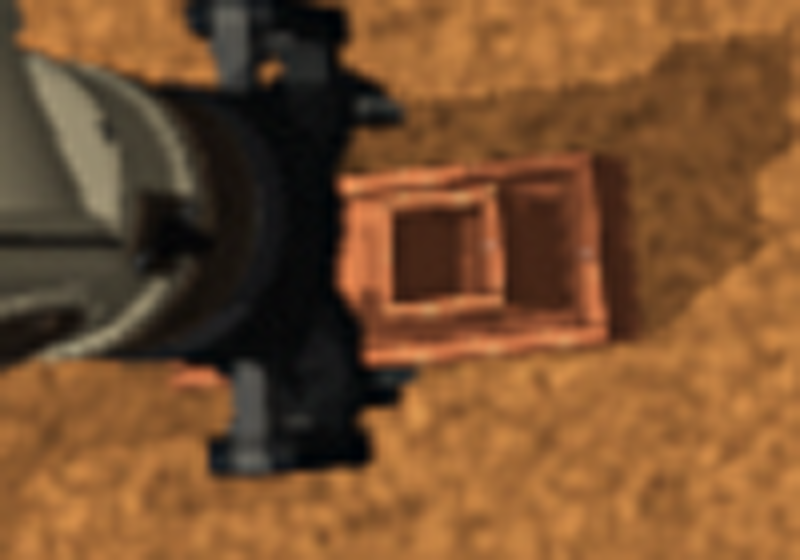

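>>> move_arm:
  motion:
    - [75,[-0.02,0,0.2],0]
    - [75,[-0.02,0,0.4],0]
    - [75,[-0.02,0,0.6],0]
    - [75,[-0.02,0,0.8],0]
    - [75,[-0.02,0,1.0],0]
    - [75,[-0.02,0,1.2],0]
    - [75,[-0.02,0,1.35],0]
    - [75,[-0.02,0,1.45],0]
    - [75,[-0.02,0,1.54],0]
    - [75,[-0.02,0,1.54],0]

```text
clock: 22.2
eef_pos: [0.5377, 0.258, 0.0502]
tool_rot: [0.672, 0.741, -0.0, -0.0]
ft_force: [-0.4, 0.5, 0.0]
grip_width: 0.0752
```

Run:
```python
from h import *;from workcell import *
o=get_obs();go(o,[.5375,.259,.050],5.4)
c=camera("top");crop(c,130,190,100,70,8,"pics/t14.png")
```

```text
t 22.2 p [0.5377 0.258  0.0502] yaw 5.6 zt [-0.001 -0.    -1.   ] F [-0.4  0.5  0. ] w 75.2 j [ 0.45  0.56 -0.01  1.    0.    1.92]
shift [ 0.02 -0.    0.  ] roll 0.03
```

View pics/t14.png

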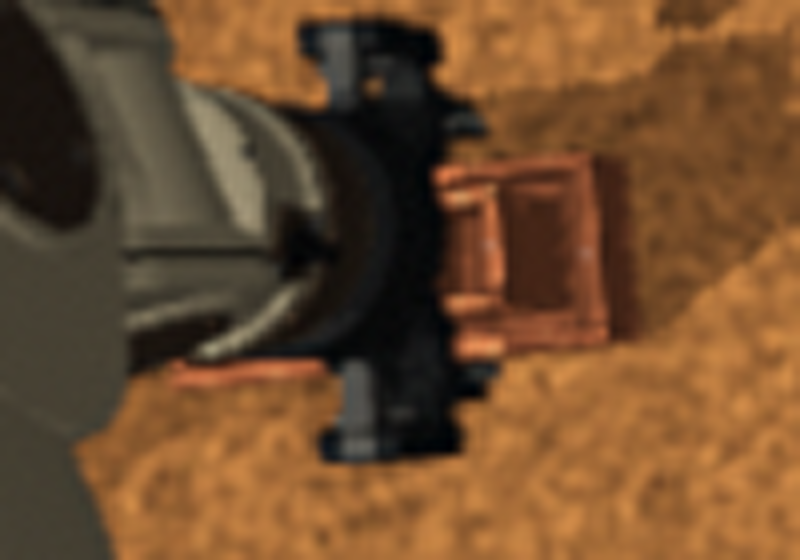

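>>> move_arm:
  motion:
    - [65,[0.02,0,0],0]
    - [56,[0.02,0,0],0]
    - [50,[0.02,0,0],0]
    - [45,[0.02,0,0],0]
    - [41,[0.02,0,0],0]
    - [37,[0.02,0,0],0]
    - [32,[0.02,0,0],0]
    - [32,[0.02,0,0],0]
    - [32,[0.02,0,0],0]
    - [32,[0.02,0,0],0]

```text
clock: 23.25
eef_pos: [0.5381, 0.2592, 0.0511]
tool_rot: [0.672, 0.741, 0.0, 0.0]
ft_force: [-0.6, 0.6, 4.0]
grip_width: 0.039
```

Run:
```python
from h import *;from workcell import *
o=get_obs();state(o)
```

```text
t 23.25 p [0.5381 0.2592 0.0511] yaw 5.6 zt [ 0.  0. -1.] F [-0.6  0.6  4. ] w 39.0 j [ 0.45  0.56 -0.    1.01  0.    1.92]
```

>>> move_arm:
  motion:
    - [32,[0,0,-0.05],0]
    - [32,[0,0,-0.2],0]
    - [32,[0,0,-0.45],0]
    - [32,[0,0,-0.75],0]
    - [32,[0,0,-1.1],0]
    - [32,[0,0,-1.5],0]
    - [32,[0,0,-1.8],0]
    - [32,[0,0,-2.0],0]
    - [32,[0,0,-2.1],0]
    - [32,[0,0,-2.1],0]

```text
clock: 24.25
eef_pos: [0.5383, 0.2592, 0.1566]
tool_rot: [0.672, 0.741, 0.001, 0.0]
ft_force: [-0.6, 0.4, -0.5]
grip_width: 0.039
```

Run:
```python
from h import *;from workcell import *
o=get_obs();go(o,[.476,.003,.105],-3)
c=camera("scene");crop(c,310,50,100,110,5,"pics/s15.png")
c=camera("top");crop(c,110,180,120,80,6,"pics/t15.png")
```

```text
t 24.25 p [0.5383 0.2592 0.1566] yaw 5.6 zt [ 0.001  0.001 -1.   ] F [-0.6  0.4 -0.5] w 39.0 j [ 0.45  0.47  0.14  1.24 -0.    1.92]
shift [-4.98 -1.74  1.03] roll 1.43
```

View pics/s15.png

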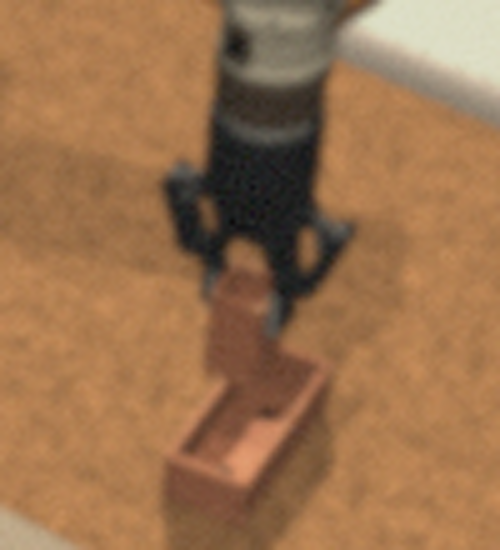

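View pics/t15.png

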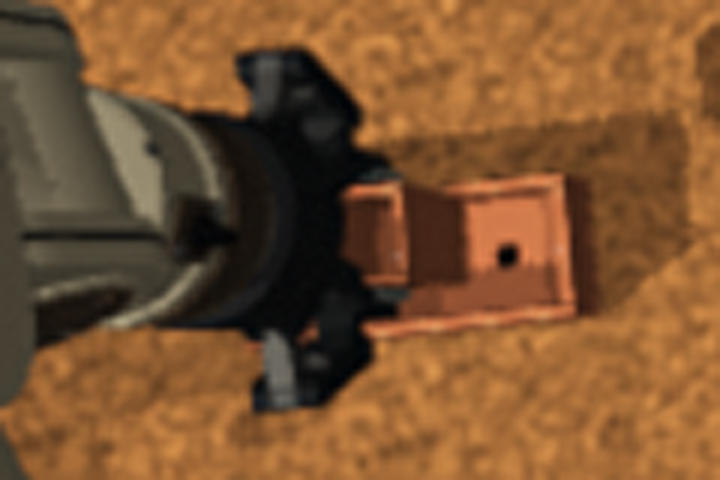

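>>> move_arm:
  motion:
    - [32,[-0.2,-0.07,0],0]
    - [32,[-0.6,-0.2,0],0.2]
    - [32,[-1.2,-0.42,0],0.4]
    - [32,[-1.8,-0.63,0],0.6]
    - [32,[-2.5,-0.87,0.1],0.8]
    - [32,[-3.2,-1.12,0.3],1.0]
    - [32,[-3.9,-1.36,0.5],1.2]
    - [32,[-4.5,-1.57,0.7],1.4]
    - [32,[-4.85,-1.7,0.9],1.45]
    - [32,[-4.98,-1.74,1.0],1.5]

```text
clock: 25.35
eef_pos: [0.4734, 0.0007, 0.1044]
tool_rot: [0.729, 0.684, -0.001, -0.001]
ft_force: [0.5, 0.2, -1.0]
grip_width: 0.0392
```

>>> move_arm:
  motion:
    - [32,[0,0,0],0]
    - [32,[0,0,0.05],0]
    - [32,[0,0,0.1],0]
    - [32,[0,0,0.2],0]
    - [32,[0,0,0.3],0]
    - [32,[0,0,0.4],0]
    - [32,[0,0,0.5],0]
    - [32,[0,0,0.55],0]
    - [32,[0,0,0.6],0]
    - [32,[0,0,0.6],0]

```text
clock: 26.35
eef_pos: [0.4754, 0.0028, 0.0754]
tool_rot: [0.728, 0.686, -0.0, -0.0]
ft_force: [1.3, -0.6, -1.4]
grip_width: 0.0396
```

Run:
```python
from h import *;from workcell import *
o=get_obs();go(o,[.4762,.0025,.0621],-3.3)
c=camera("scene");crop(c,250,120,90,90,7,"pics/s16.png")
```

```text
t 26.35 p [0.4754 0.0028 0.0754] yaw -3.4 zt [-0.001  0.    -1.   ] F [ 1.3 -0.6 -1.4] w 39.6 j [ 0.01  0.32 -0.32  0.93  0.    1.64]
shift [-0.    0.02  0.27] roll -0.02
```

View pics/s16.png

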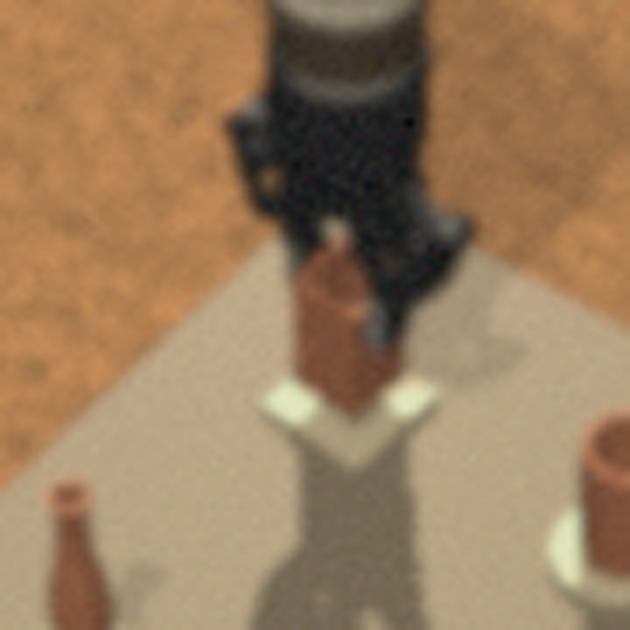

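>>> move_arm:
  motion:
    - [32,[0,0.02,0.04],0]
    - [32,[0,0.02,0.1],0]
    - [32,[0,0.02,0.15],0]
    - [32,[0,0.02,0.19],0]
    - [32,[0,0.02,0.22],0]
    - [32,[0,0.02,0.24],0]
    - [32,[0,0.02,0.26],0]
    - [32,[0,0.02,0.27],0]
    - [32,[0,0.02,0.27],0]
    - [32,[0,0.02,0.27],0]

```text
clock: 27.4
eef_pos: [0.4767, 0.0028, 0.0624]
tool_rot: [0.728, 0.686, 0.0, 0.0]
ft_force: [0.5, 0.4, -1.0]
grip_width: 0.0391
```

Run:
```python
from h import *;from workcell import *
o=get_obs();go(o,[.4762,.0025,.0621],-3.3)
c=camera("scene");crop(c,250,120,90,90,7,"pics/s17.png")
```

```text
t 27.4 p [0.4767 0.0028 0.0624] yaw -3.4 zt [ 0.  0. -1.] F [ 0.5  0.4 -1. ] w 39.1 j [ 0.01  0.34 -0.33  0.9   0.    1.64]
shift [-0.01 -0.01  0.01] roll -0.02
```

View pics/s17.png

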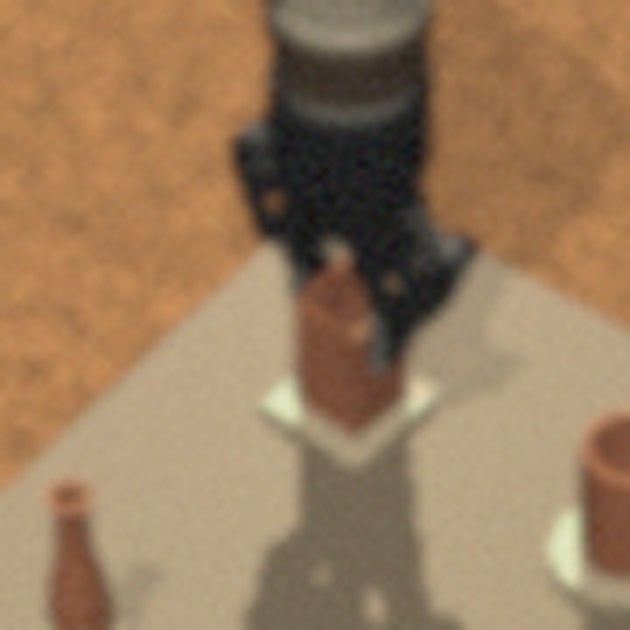

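>>> move_arm:
  motion:
    - [32,[0,0,0.01],0]
    - [32,[0,0,0.02],0]
    - [32,[0,0,0.03],0]
    - [32,[0,0,0.03],0]
    - [32,[0,0,0.03],0]
    - [32,[0,0,0.03],0]
    - [32,[0,0,0.03],0]
    - [32,[0,0,0.03],0]
    - [32,[0,0,0.03],0]
    - [32,[0,0,0.03],0]

```text
clock: 28.45
eef_pos: [0.4768, 0.0028, 0.062]
tool_rot: [0.728, 0.686, 0.0, 0.0]
ft_force: [-2.2, 0.4, 9.1]
grip_width: 0.0393
```

Contact. Release.

>>> move_arm:
  motion:
    - [36,[0,0,0],0]
    - [40,[0,0,0],0]
    - [44,[0,0,0],0]
    - [50,[0,0,0],0]
    - [58,[0,0,0],0]
    - [66,[0,0,0],0]
    - [72,[0,0,-0.1],0]
    - [72,[0,0,-0.4],0]
    - [72,[0,0,-0.9],0]
    - [80,[0,0,-1.5],0]

```text
clock: 29.45
eef_pos: [0.4757, 0.0028, 0.136]
tool_rot: [0.728, 0.686, -0.001, -0.001]
ft_force: [0.5, 1.0, -0.1]
grip_width: 0.0796
```

Run:
```python
from h import *;from workcell import *
o=get_obs();go(o,[.532,.292,.12],7.2)
c=camera("scene");crop(c,250,120,90,90,7,"pics/s18.png")
c=camera("top");crop(c,130,190,100,70,8,"pics/t18.png")
```

```text
t 29.45 p [0.4757 0.0028 0.136 ] yaw -3.4 zt [-0.002  0.    -1.   ] F [ 0.5  1.  -0.1] w 79.6 j [ 0.01  0.26 -0.23  1.09  0.    1.64]
shift [5.84 0.78 0.32] roll -1.77
```

View pics/s18.png

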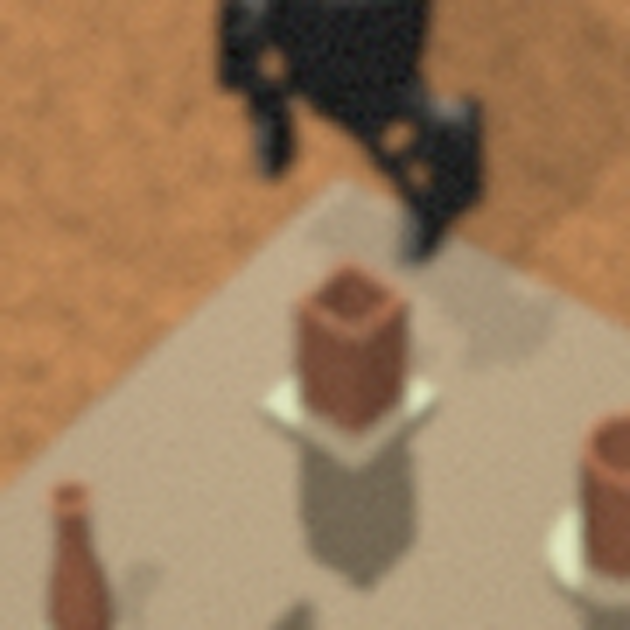

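View pics/t18.png

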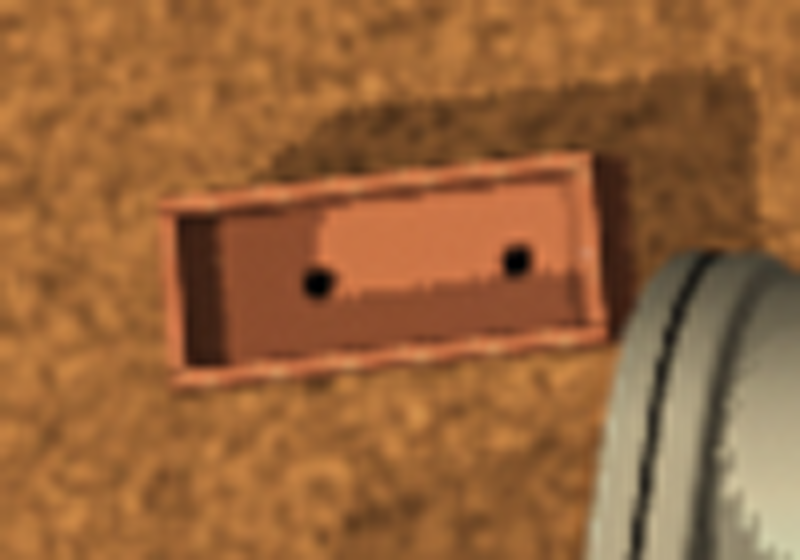

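>>> move_arm:
  motion:
    - [85,[0.3,0,-0.1],0]
    - [85,[0.9,0.1,-0.1],-0.2]
    - [85,[1.6,0.2,-0.1],-0.4]
    - [85,[2.4,0.3,-0.1],-0.7]
    - [85,[3.2,0.4,0],-1.0]
    - [85,[4.0,0.5,0.1],-1.3]
    - [85,[4.8,0.6,0.2],-1.6]
    - [85,[5.4,0.7,0.3],-1.77]
    - [85,[5.7,0.75,0.5],-1.77]
    - [85,[5.84,0.78,0.7],-1.77]

```text
clock: 30.55
eef_pos: [0.5327, 0.2929, 0.0995]
tool_rot: [0.661, 0.751, -0.0, -0.0]
ft_force: [0.3, -0.7, -0.4]
grip_width: 0.0851
```

Run:
```python
from h import *;from workcell import *
o=get_obs();go(o,[.532,.292,.06],7.2)
c=camera("scene");crop(c,310,60,100,100,6,"pics/s19.png")
c=camera("top");crop(c,130,190,100,70,8,"pics/t19.png")
```

```text
t 30.55 p [0.5327 0.2929 0.0995] yaw 7.3 zt [-0.001 -0.001 -1.   ] F [ 0.3 -0.7 -0.4] w 85.1 j [ 0.5   0.53  0.09  1.13 -0.    1.95]
shift [-0.02 -0.02  0.79] roll 0.01
```

View pics/s19.png

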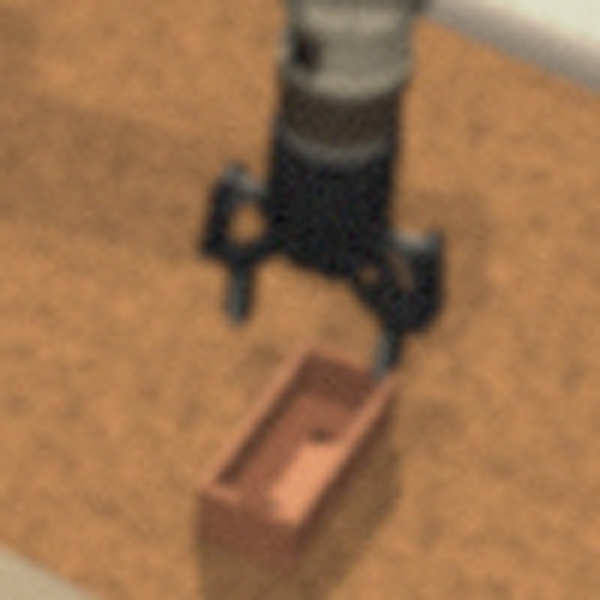

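View pics/t19.png

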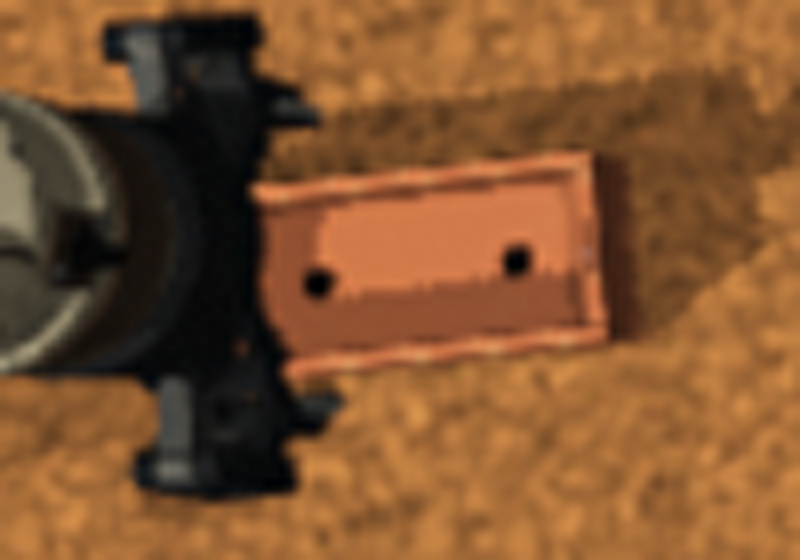

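Run:
```python
from h import *
d=pickle.load(open("c0.pkl","rb"));t=d["top"]
a=np.radians(7.2);u=np.array([np.cos(a),np.sin(a),0]);v=np.array([-np.sin(a),np.cos(a),0])
b=np.array([.5327,.2929,.113])
for s in(1,-1):
    q=proj(t,[b+s*.0425*u-.011*v])[0]; print("tip pred crop",((q-[130,190])+.5)*8-.5)
c=np.array([.532,.292,.046])
for i,j in((1,1),(1,-1),(-1,-1),(-1,1)):
    q=proj(t,[c+i*.033*u+j*.075*v])[0]; print("corner pred",((q-[130,190])+.5)*8-.5)
```

```text
tip pred crop [319.43500786 118.90172002]
tip pred crop [340.44641212 382.4419238 ]
corner pred [152.53184002 192.35700964]
corner pred [587.67807201 142.21587228]
corner pred [604.45351511 333.73561255]
corner pred [166.86075992 384.34317025]
```

>>> move_arm:
  motion:
    - [85,[-0.02,-0.02,0.2],0]
    - [85,[-0.02,-0.02,0.5],0]
    - [85,[-0.02,-0.02,0.8],0]
    - [85,[-0.02,-0.02,1.1],0]
    - [85,[-0.02,-0.02,1.4],0]
    - [85,[-0.02,-0.02,1.6],0]
    - [85,[-0.02,-0.02,1.75],0]
    - [85,[-0.02,-0.02,1.83],0]
    - [85,[-0.02,-0.02,1.83],0]
    - [85,[-0.02,-0.02,1.83],0]

```text
clock: 31.65
eef_pos: [0.5325, 0.2909, 0.0098]
tool_rot: [0.661, 0.75, 0.0, 0.0]
ft_force: [-0.1, -1.2, -0.4]
grip_width: 0.0851
```

Run:
```python
from h import *;from workcell import *
o=get_obs();go(o,[.532,.292,.008],7.2)
c=camera("scene");crop(c,310,60,100,100,6,"pics/s20.png")
c=camera("top");crop(c,130,190,100,70,8,"pics/t20.png")
```

```text
t 31.65 p [0.5325 0.2909 0.0098] yaw 7.2 zt [ 0.001  0.    -1.   ] F [-0.1 -1.2 -0.4] w 85.1 j [ 0.5   0.62 -0.02  0.93 -0.    1.95]
shift [ 0.02 -0.01  0.04] roll -0.0
```

View pics/s20.png

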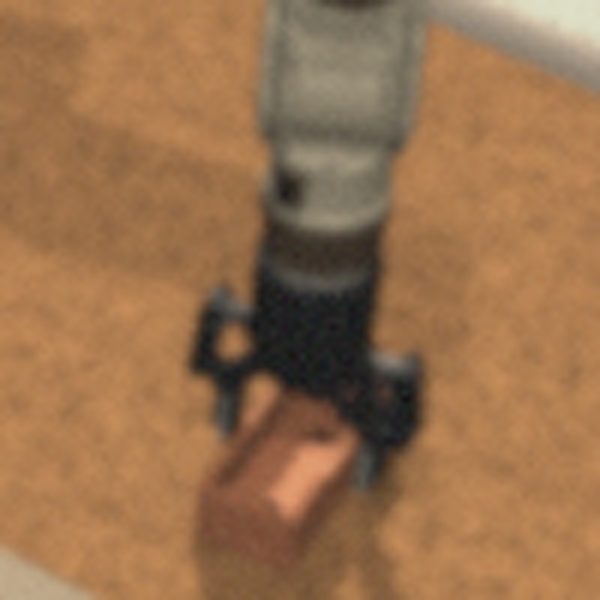

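View pics/t20.png

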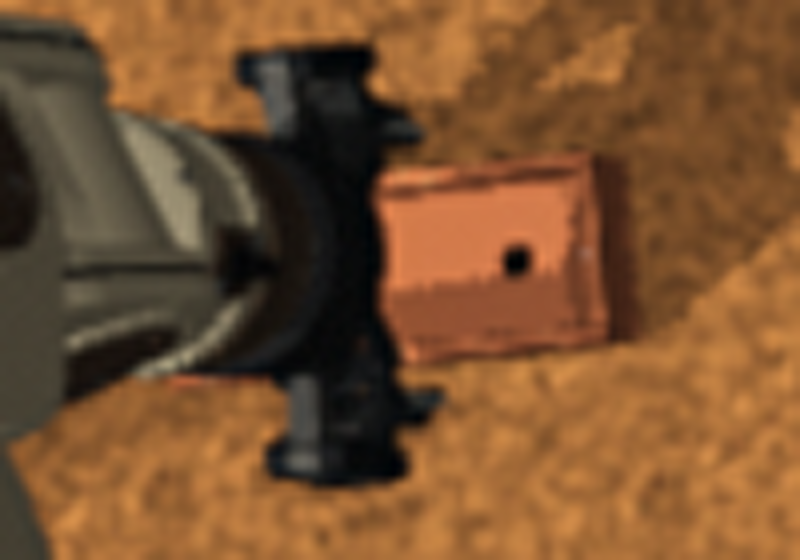

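Fingers straddle the planter. Close.

>>> move_arm:
  motion:
    - [80,[0.02,-0.01,0],0]
    - [76,[0.02,-0.01,0],0]
    - [72,[0.02,-0.01,0],0]
    - [69,[0.02,-0.01,0],0]
    - [66,[0.02,-0.01,0],0]
    - [63,[0.02,-0.01,0],0]
    - [58,[0.02,-0.01,0],0]
    - [58,[0.02,-0.01,0],0]
    - [58,[0.02,-0.01,0],0]
    - [58,[0.02,-0.01,0],0]

```text
clock: 32.75
eef_pos: [0.5318, 0.2919, 0.0098]
tool_rot: [0.661, 0.75, 0.0, 0.0]
ft_force: [-0.5, -0.6, 5.2]
grip_width: 0.065
```

Run:
```python
from h import *;from workcell import *
o=get_obs();state(o)
```

```text
t 32.75 p [0.5318 0.2919 0.0098] yaw 7.2 zt [ 0.001  0.    -1.   ] F [-0.5 -0.6  5.2] w 65.0 j [ 0.5   0.62 -0.02  0.93 -0.    1.95]
```

>>> move_arm:
  motion:
    - [58,[0,0,-0.05],0]
    - [58,[0,0,-0.15],0]
    - [58,[0,0,-0.3],0]
    - [58,[0,0,-0.5],0]
    - [58,[0,0,-0.8],0]
    - [58,[0,0,-1.1],0]
    - [58,[0,0,-1.5],0]
    - [58,[0,0,-1.9],0]
    - [58,[0,0,-2.2],0]
    - [58,[0,0,-2.4],0]

```text
clock: 33.75
eef_pos: [0.5321, 0.2921, 0.1315]
tool_rot: [0.661, 0.75, 0.001, 0.0]
ft_force: [-0.1, -0.2, -4.0]
grip_width: 0.0648
```

Run:
```python
from h import *;from workcell import *
o=get_obs();go(o,[.631,-.203,.15],-1.7)
c=camera("scene");crop(c,310,40,100,110,5,"pics/s21.png")
c=camera("top");crop(c,110,180,120,80,6,"pics/t21.png")
```

```text
t 33.75 p [0.5321 0.2921 0.1315] yaw 7.2 zt [ 0.002  0.001 -1.   ] F [-0.1 -0.2 -4. ] w 64.8 j [0.5  0.51 0.13 1.19 0.   1.95]
shift [-10.07   0.72  -0.38] roll 1.48
```

View pics/s21.png

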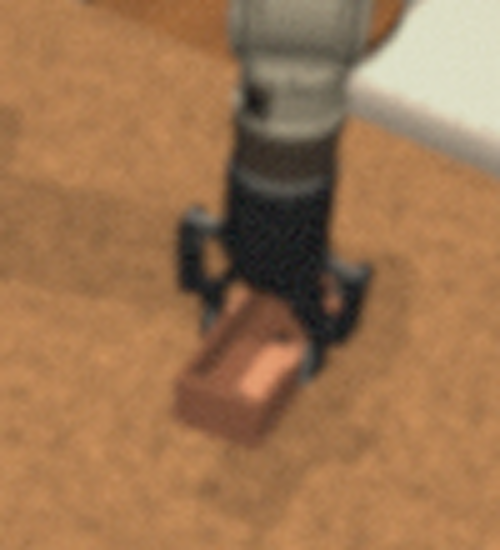

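View pics/t21.png

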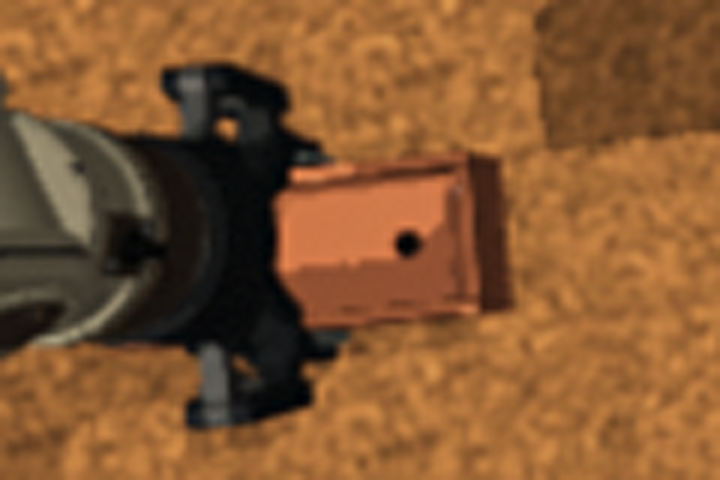

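>>> move_arm:
  motion:
    - [58,[-0.2,0.01,-0.2],0]
    - [58,[-0.6,0.04,-0.4],0]
    - [58,[-1.1,0.08,-0.6],0.1]
    - [58,[-1.7,0.12,-0.7],0.2]
    - [58,[-2.3,0.16,-0.7],0.3]
    - [58,[-2.9,0.21,-0.7],0.4]
    - [58,[-3.5,0.25,-0.7],0.5]
    - [58,[-4.1,0.29,-0.7],0.6]
    - [58,[-4.7,0.34,-0.7],0.7]
    - [58,[-5.3,0.38,-0.7],0.8]

```text
clock: 34.85
eef_pos: [0.5829, 0.0291, 0.1637]
tool_rot: [0.692, 0.721, -0.001, -0.001]
ft_force: [0.4, 0.0, -3.7]
grip_width: 0.065
```

Run:
```python
from h import *;from workcell import *
o=get_obs();go(o,[.6308,-.2031,.15],-1.7)
```

```text
t 34.85 p [0.5829 0.0291 0.1637] yaw 2.4 zt [-0.002 -0.    -1.   ] F [ 0.4  0.  -3.7] w 65.0 j [ 0.05  0.44  0.12  1.25 -0.    1.58]
shift [-4.68  0.77  0.27] roll 0.68
```

>>> move_arm:
  motion:
    - [58,[-0.5,0.1,0],0.1]
    - [58,[-1.1,0.2,0],0.2]
    - [58,[-1.7,0.3,0],0.3]
    - [58,[-2.3,0.4,0],0.4]
    - [58,[-2.9,0.5,0],0.5]
    - [58,[-3.5,0.6,0],0.6]
    - [58,[-4.0,0.68,0],0.65]
    - [58,[-4.4,0.74,0],0.65]
    - [58,[-4.6,0.77,0.1],0.65]
    - [58,[-4.65,0.77,0.2],0.65]

```text
clock: 35.85
eef_pos: [0.6311, -0.2009, 0.1532]
tool_rot: [0.717, 0.697, -0.0, -0.001]
ft_force: [-0.3, 0.3, -3.7]
grip_width: 0.065
```

>>> move_arm:
  motion:
    - [58,[0,0,0.1],0]
    - [58,[0,0,0.2],0]
    - [58,[0,0,0.4],0]
    - [58,[0,0,0.6],0]
    - [58,[0,0,0.8],0]
    - [58,[0,0,1.0],0]
    - [58,[0,0,1.2],0]
    - [58,[0,0,1.3],0]
    - [58,[0,0,1.4],0]
    - [58,[0,0,1.4],0]

```text
clock: 36.85
eef_pos: [0.6313, -0.1994, 0.0834]
tool_rot: [0.716, 0.698, -0.0, -0.001]
ft_force: [-1.1, 0.4, -3.3]
grip_width: 0.0652
```

Run:
```python
from h import *;from workcell import *
o=get_obs();go(o,[.6308,-.2031,.0308],-1.7)
c=camera("scene");crop(c,240,150,110,100,6,"pics/s22.png")
c=camera("top");crop(c,300,150,110,90,7,"pics/t22.png")
```

```text
t 36.85 p [ 0.6313 -0.1994  0.0834] yaw -1.5 zt [-0.001  0.    -1.   ] F [-1.1  0.4 -3.3] w 65.2 j [-0.31  0.65  0.25  1.17  0.    1.29]
shift [-0.07 -0.01  1.05] roll 0.03
```

View pics/s22.png

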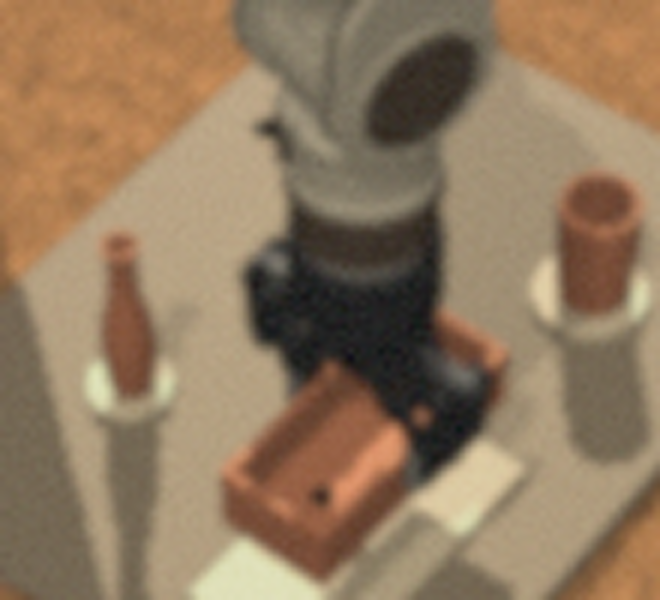

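View pics/t22.png

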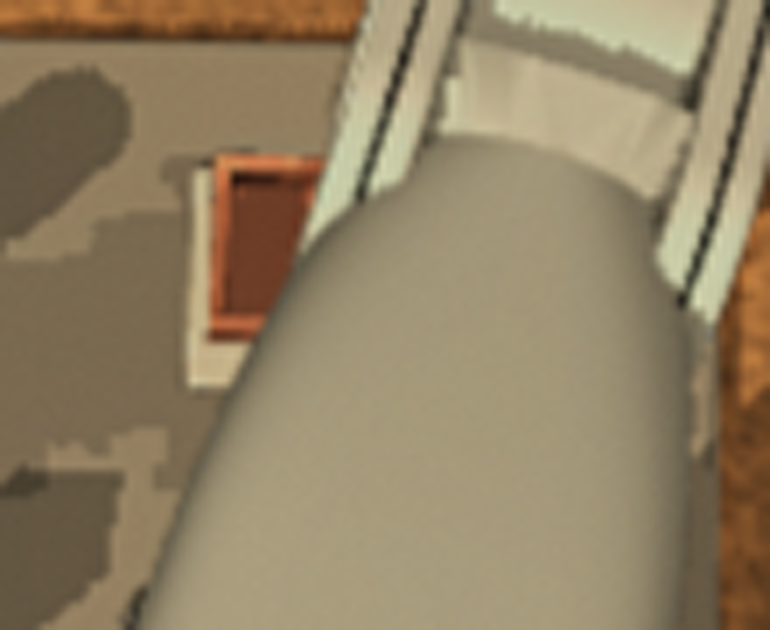

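Planter is level, sides parallel with the cookie. Lower with the small correction, stopping just above.

>>> move_arm:
  motion:
    - [58,[-0.03,0,0.1],0]
    - [58,[-0.07,-0.01,0.25],0.03]
    - [58,[-0.07,-0.01,0.4],0.03]
    - [58,[-0.07,-0.01,0.55],0.03]
    - [58,[-0.07,-0.01,0.68],0.03]
    - [58,[-0.07,-0.01,0.78],0.03]
    - [58,[-0.07,-0.01,0.86],0.03]
    - [58,[-0.07,-0.01,0.92],0.03]
    - [58,[-0.07,-0.01,0.95],0.03]
    - [58,[-0.07,-0.01,0.95],0.03]

```text
clock: 37.95
eef_pos: [0.6312, -0.2029, 0.0367]
tool_rot: [0.717, 0.697, 0.0, -0.0]
ft_force: [-0.0, -0.2, -4.5]
grip_width: 0.0651
```

Run:
```python
from h import *;from workcell import *
o=get_obs();go(o,[.6308,-.2031,.0308],-1.7)
c=camera("scene");crop(c,240,150,110,100,6,"pics/s23.png")
c=camera("top");crop(c,300,150,110,90,7,"pics/t23.png")
```

```text
t 37.95 p [ 0.6312 -0.2029  0.0367] yaw -1.7 zt [-0.  0. -1.] F [-0.  -0.2 -4.5] w 65.1 j [-0.31  0.69  0.2   1.08  0.    1.29]
shift [-0.   -0.01  0.12] roll 0.0
```

View pics/s23.png

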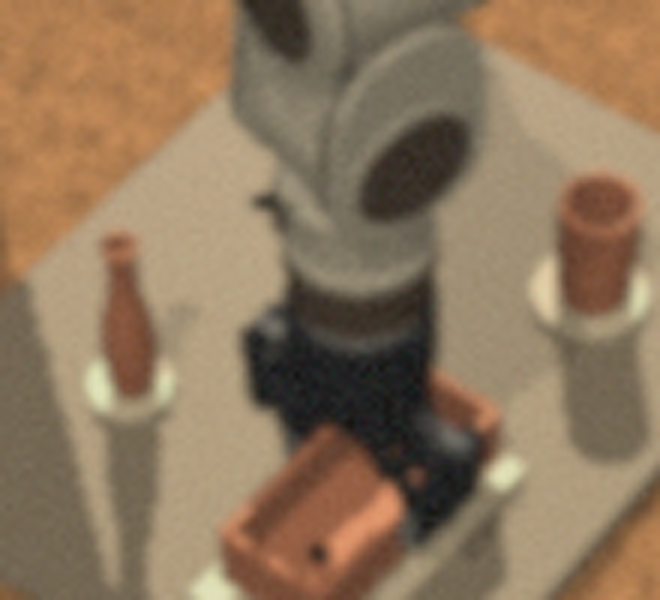

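View pics/t23.png

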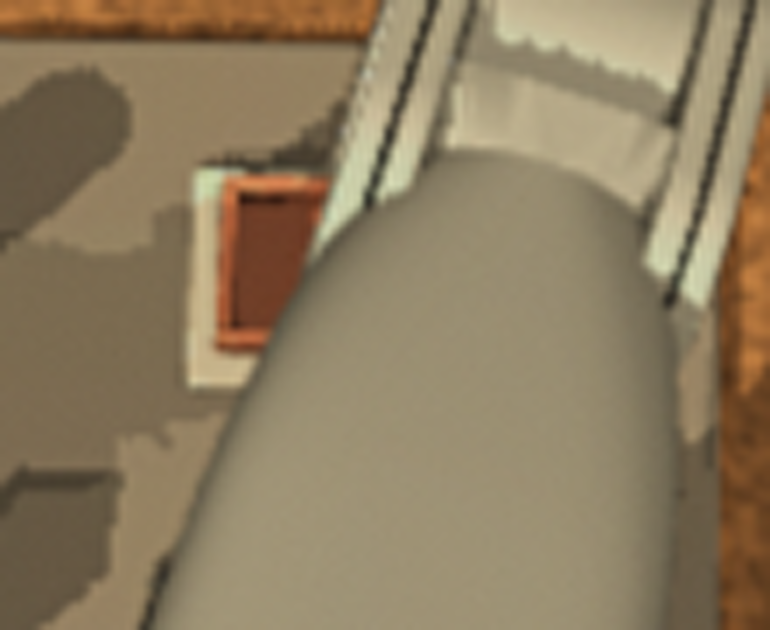

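Run:
```python
from h import *
d=pickle.load(open("c0.pkl","rb"));t=d["top"]
P=lambda x,y:((x+.5)/7-.5+300,(y+.5)/7-.5+150)
a=np.radians(-1.7);u=np.array([np.cos(a),np.sin(a)]);v=np.array([-np.sin(a),np.cos(a)])
A=ray(t,P(222,177),.073)[:2];B=ray(t,P(215,350),.073)[:2]
print(A,B, (A+B)/2-.075*v, np.linalg.norm(A-B))
A=ray(t,P(193,167),.021)[:2];B=ray(t,P(187,387),.021)[:2]
print((A+B)/2-.087*v,np.linalg.norm(A-B))
```

```text
[ 0.6636278  -0.12939405] [ 0.59673418 -0.12728889] [ 0.62795602 -0.20330846] 0.0669267364600325
[ 0.6285034  -0.20477034] 0.08930565664019495
```

>>> move_arm:
  motion:
    - [58,[-0.02,0,0.02],0]
    - [58,[-0.02,0,0.04],0]
    - [58,[-0.02,0,0.06],0]
    - [58,[-0.02,0,0.08],0]
    - [58,[-0.02,0,0.1],0]
    - [58,[-0.02,0,0.11],0]
    - [58,[-0.02,0,0.12],0]
    - [58,[-0.02,0,0.12],0]
    - [58,[-0.02,0,0.12],0]
    - [58,[-0.02,0,0.12],0]

```text
clock: 39.05
eef_pos: [0.6311, -0.2039, 0.0309]
tool_rot: [0.717, 0.697, 0.0, 0.0]
ft_force: [-0.3, 0.1, -2.2]
grip_width: 0.0653
```

>>> move_arm:
  motion:
    - [58,[0,0,0.01],0]
    - [58,[0,0,0.02],0]
    - [58,[0,0,0.02],0]
    - [58,[0,0,0.03],0]
    - [58,[0,0,0.03],0]
    - [58,[0,0,0.03],0]
    - [58,[0,0,0.03],0]
    - [58,[0,0,0.03],0]
    - [58,[0,0,0.03],0]
    - [58,[0,0,0.03],0]

```text
clock: 40.05
eef_pos: [0.6311, -0.204, 0.0308]
tool_rot: [0.717, 0.697, 0.0, 0.0]
ft_force: [-4.5, 1.7, 7.7]
grip_width: 0.0651
```

>>> move_arm:
  motion:
    - [62,[0,0,0],0]
    - [66,[0,0,0],0]
    - [70,[0,0,0],0]
    - [75,[0,0,0],0]
    - [80,[0,0,0],0]
    - [84,[0,0,0],0]
    - [84,[0,0,-0.1],0]
    - [84,[0,0,-0.4],0]
    - [84,[0,0,-0.8],0]
    - [84,[0,0,-1.3],0]

```text
clock: 41.05
eef_pos: [0.6304, -0.2037, 0.0942]
tool_rot: [0.717, 0.697, -0.0, -0.001]
ft_force: [-0.0, 0.5, 0.4]
grip_width: 0.0843
```

>>> move_arm:
  motion:
    - [84,[0,0,-0.5],0]
    - [84,[0,0,-1.1],0]
    - [84,[0,0,-1.7],0]
    - [84,[0,0,-2.2],0]
    - [84,[0.6,0,-2.5],0]
    - [84,[1.4,0,-2.5],0]
    - [84,[2.3,0,-2.5],0]
    - [84,[3.2,0,-2.5],0]
    - [84,[4.1,0,-2.5],0]
    - [84,[5.0,0,-2.5],0]

```text
clock: 42.05
eef_pos: [0.6384, 0.0476, 0.2199]
tool_rot: [0.717, 0.697, 0.0, 0.0]
ft_force: [0.3, -1.2, 0.3]
grip_width: 0.0838
```

>>> move_arm:
  motion:
    - [84,[0.9,-0.1,0],0]
    - [84,[1.8,-0.3,0],0]
    - [84,[2.7,-0.5,0],0]
    - [84,[3.6,-0.7,0],0]
    - [84,[4.5,-1.0,0],0]
    - [84,[5.2,-1.3,0],0]
    - [84,[5.6,-1.6,0],0]
    - [84,[5.8,-1.8,0],0]
    - [84,[5.8,-1.9,0],0]
    - [84,[5.8,-1.9,0],0]

```text
clock: 43.05
eef_pos: [0.5517, 0.3378, 0.2197]
tool_rot: [0.717, 0.697, -0.0, 0.0]
ft_force: [0.6, -0.6, 0.5]
grip_width: 0.0837
```

Run:
```python
from h import *;from workcell import *
o=get_obs();state(o);d={}
c=camera("scene");d["scene"]=c;crop(c,210,130,180,150,4,"pics/s24.png")
c=camera("top");d["top"]=c;crop(c,230,145,180,145,4,"pics/t24.png")
pickle.dump(d,open("c1.pkl","wb"))
```

```text
t 43.05 p [0.5517 0.3378 0.2197] yaw -1.7 zt [ 0.    -0.001 -1.   ] F [ 0.6 -0.6  0.5] w 83.7 j [ 0.55  0.55  0.43  1.46 -0.    2.15]
```

View pics/s24.png

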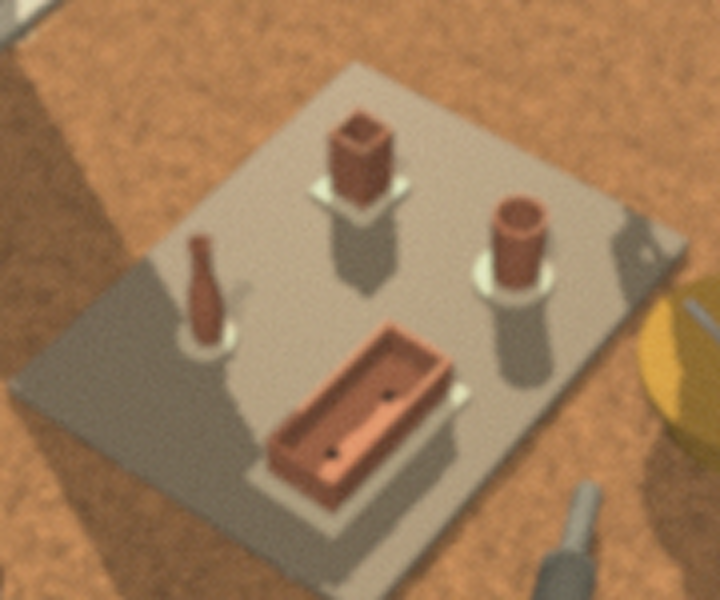

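View pics/t24.png

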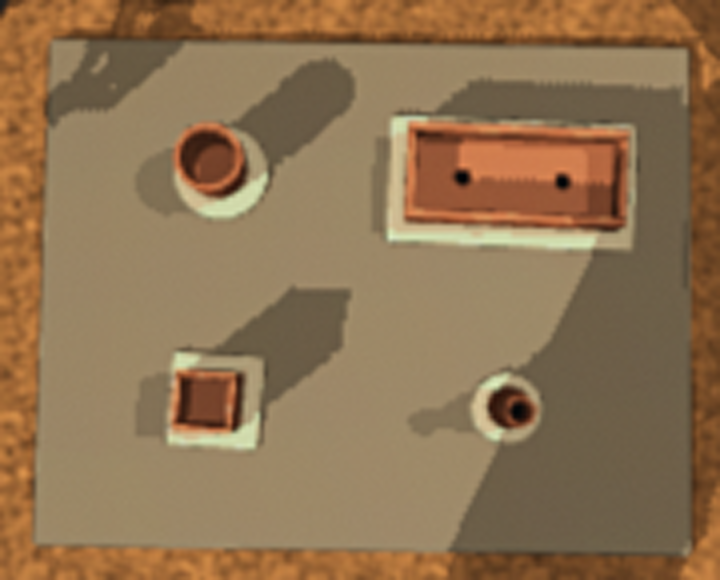

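Run:
```python
from h import *
t=pickle.load(open("c1.pkl","rb"))["top"]
f=lambda x,y,z:ray(t,((x+.5)/4-.5+230,(y+.5)/4-.5+145),z)[:2]
print("vase",f(518,410,.136)-f(507,407,.021))
print("tum",f(210,159.5,.095)-f(221,171,.021))
print("cup",f(207,400,.093)-f(216,400.5,.021))
print("trough",f(518,176,.067)-f(512,183,.021))
P=[f(*p,.067) for p in[(410,124),(630,129),(625,228),(406,219)]]
for a,b in((0,1),(3,2)): e=P[b]-P[a];print(np.degrees(np.arctan2(e[1],e[0])))
j=pickle.load(open("c0.pkl","rb"))["top"]
for (u,v,w,h) in((190,110,50,50),(470,180,60,50)):
    print(np.abs(j["color"][v:v+h,u:u+w].astype(int)-t["color"][v:v+h,u:u+w]).mean())
```

```text
vase [0.00162163 0.00292504]
tum [-0.00148777 -0.00022743]
cup [ 0.00223385 -0.00157468]
trough [-5.42878428e-04 -4.33024140e-07]
-90.73448782200934
-91.76974453847444
2.6649333333333334
16.538777777777778
```

Run:
```python
from workcell import *
print(job_done())
```

```text
the job is handed in; nothing more can be done
None
```

All four pieces are out of the stack and standing upright on their matching cookies. I handed the job in at about 43 s of the 128 s allowed, and no verdict is reported.

I took them in the order vase, tumbler, square cup, planter. Each was lowered until its foot was on or within about 1 mm of the cookie before I let go. The force reading confirmed contact for the tumbler, cup and planter. For the vase it was only a faint rise, so I relied on the height there.

**Final camera check:**

| Piece | Offset from cookie centre (limit 12 mm) |
|---|---|
| Bud vase | about 3.3 mm |
| Tumbler | about 1.5 mm |
| Square cup | about 2.7 mm |
| Planter | about 0.5 mm |

- **Alignment:** the planter's sides are within about 1° of its cookie's edges. The cup was set to its cookie's angle by the gripper and looks parallel in the pictures.
- **Gripper:** it was well clear of everything at the end.
- **Disagreement between cameras:** they differed by about 3–5 mm in absolute position. I worked from positions relative to the cookies in one camera, so this mostly cancels out.
- **Glaze jar and brush pot:** the arm never went near either. The image around the jar is nearly unchanged. The image around the brush pot changed more, which I put down to the arm's moving shadow, but I did not measure the pot's position again.

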